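# Comb the breadsticks into the fluted pan

## Task

Take the wooden rake from its rest and comb the breadsticks that lie askew over the fluted pan: set it down with its head across both long rims and its pegs just inside one end of the pan, and draw it across the ridges to the other end, head riding lightly on the rims all the way, until every breadstick lies down in a flute of its own. Then put the rake back in its rest, upright as you found it. The sticks are crisp and the pan stands on a springy, sagging rack, so feel for the rims and ease off when a stick catches (10 N on pan or stick is too much), keep the gripper off the sticks and the pan, and leave the other things on the bench alone.

Things in the scene. Friction and masses are not known exactly. Their poses are not given: they have to be found in the camera images.
- rack: Wire cooling rack in a shallow parchment-lined sheet (215 x 335 mm), fixed on the bench, carrying the fluted aluminium pan. Origin on the bench below the pan's centre; x along the flutes, y across them (the combing direction, either way). The rack's wires sag and spring: the pan stands up to 4 mm higher or lower than nominal (not in any reading) and gives about 1 mm per 3.5 N.
- pan_rim (a point): Nominal centre of the pan at the height of its rim tops, 41 mm above the bench (true height up to 4 mm off, see rack); axes as the rack. Pan 150 (x) x 280 mm (y) outside, its rim equally high all round: the two long rims run along y, 8 mm wide, centred at x = -71 and +71 mm; the end walls are 7 mm thick.
- pan_ridges (a point): Nominal centre of the pan at the height of the ridge tops, 8 mm below the rims (true height up to 4 mm off). 14 flutes lie along x side by side, 19 mm apart (y = -123.5, -104.5 ... +123.5 mm), 11 mm deep, parted by 4 mm ridges with rounded tops. A stick down in a flute lies 1 mm below the ridge tops.
- rake_head (a point): Centre of the flat underside of the beech rake's head; x along the head, y across it (the way it is drawn), z up the handle. Head 190 x 24 x 18 mm. Under it a row of five pegs along x, 7 mm thick and 7 mm long, 26 mm apart (outermost at 52 mm either side); with the head flat on the rims they clear the ridges by 1 mm. Starts upright in the rest; about 0.16 kg.
- rake_grip (a point): Grasp point half-way up the rake's upright handle, 60 mm above the head's underside; axes as the head. The handle is 26 mm (x) by 20 mm (y) thick and reaches from 18 to 102 mm above the underside.
- rest: Steel rake rest, 215 (x) x 70 mm (y), fixed on the bench; origin on the bench at its centre. Two U-shaped saddles at x = -78 and +78 mm take the ends of the rake's head between cheeks 31 mm apart (y), flared at the top; cheeks reach 48 mm above the bench.
- rest_seat (a point): Point on the rest, 22 mm above the bench, where the centre of the head's underside sits when the rake is in its rest, head along the rest's x (either way round).
- stick_a_mid (a point): Middle of a hard-baked breadstick, 10 mm thick and 110 mm long with round ends, about 12 g; x along the stick. At the start it lies askew across the ridges.
- stick_b_mid (a point): Middle of a hard-baked breadstick, 10 mm thick and 110 mm long with round ends, about 12 g; x along the stick. At the start it lies askew across the ridges.
- stick_c_mid (a point): Middle of a hard-baked breadstick, 10 mm thick and 110 mm long with round ends, about 12 g; x along the stick. At the start it lies askew across the ridges.
- stick_d_mid (a point): Middle of a hard-baked breadstick, 10 mm thick and 110 mm long with round ends, about 12 g; x along the stick. At the start it lies askew across the ridges.
- stick_e_mid (a point): Middle of a hard-baked breadstick, 10 mm thick and 110 mm long with round ends, about 12 g; x along the stick. Already lies in an outermost flute.
- pie: Bystander: pie in a foil tin, 170 mm across, 38 mm high; origin under its centre.
- fork: Bystander: table fork, 200 mm long along x, flat on the bench.
- seed_jar: Bystander: small jar, 56 mm across, 75 mm high.
- taste_cup: Bystander: small white cup, 64 mm across, 45 mm high.
- timer: Bystander: square kitchen timer, 62 x 62 x 22 mm.
Mind the look-alikes: they are no part of the job. Of the things that look like the part that bears rake_head, the smaller one is meant.

How it is judged:
By the outcome, as a careful person would: the job done as asked, in the order asked, and still so for the second after the job is handed in, with the robot touching nothing.
It also fails if it takes over 72 s, if anything falls off the work surface, if the arm or the gripper's body presses on something with over 40 N, if the wrist force passes 120 N, or if a joint passes its speed limit or range.

## Robot

A 6-joint arm with a two-finger parallel gripper is mounted at the origin on the work surface. World frame = base frame: x ahead of the robot, y to its left, z up, the work surface at z = 0. Lengths are in m, angles in degrees, forces in N, time in s.
With the tool pointing down it reaches from about 0.3 to 0.775 m from the base axis. Payload 14.6 kg.
Tool frame: the origin (TCP) lies midway between the tips of the shut fingers; the grasp point (between the pads) lies 19 mm behind it (manip.hold_point_z is the x of the grasp point in the tool frame, in m); x points along the fingers, y is the direction in which the jaws open and shut, and the axes are right-handed (so a half turn about x gives the same grasp; the last joint's range is limited). The gripper opens to 85 mm and grips with 20 to 120 N. Pads are 22 mm wide; open, the fingers measure 114 mm over their backs; the gripper's body (76 mm by 85 mm) begins 54 mm behind the grasp point. The pads swing forward as they close: fully open they stand 13 mm farther back than shut.
Start: joints at [-69.649, 17.183, 87.147, -0, 75.671, -3.816], TCP at [0.225, -0.502, 0.231] pointing down, gripper open.
Joint ranges: [-173.82, 173.82], [-45.26, 126.66], [13.44, 144.39], [-59.66, 239.66], [0, 175.72], [-146.38, 146.38]. Speed limits (degrees/s): [127.2, 127.2, 147.25, 180, 180, 180].

## Interface

Orientations are given as a 3x3 rotation matrix whose columns are the frame's x, y, z axes.
In Python, from rig import manip, viewer, order gives the robot as it stands.
- The arm moves only by the tool send_rows, never from a script. Its argument "commands" is a list of rows, each a list of 7 numbers: the opening, from 0 (shut) to 1 (fully open), then the shift along the tool's x, y, z in cm, then the turn, a rotation vector about the tool's x, y, z in rad. In form: [[grip, x, y, z, rx, ry, rz], ...]. A call has 1 to 5 rows; each row is the pose to reach, as a shift and turn from the pose commanded when the call began, along the tool's axes at that moment; what a row does not reach only later rows make up. A row lasts 1/12 s, in which the tool goes at most 41.7 mm and 7.16 degrees, less where a joint would pass 70% of its speed; a pose out of reach is approached as far as the arm can. A call with a gripper value outside its range is refused whole. The fingers move at their own pace and stop on an object; the grip force is fixed at half the most. Time passes only in rows, so rows that repeat a pose let the fingers close. It gives the time, the measured TCP pose, the force and the opening at its end, in the units of the state.
- manip.sense(): the state, without advancing time (a new reading comes with each control period).
- viewer.camera(name): name is "scene" or "top" or "wrist"; returns (picture, depth): 480x640x3 uint8, red, green, blue; 480x640 float32, m along the optical axis (not along the pixel's ray), 0 where there is no reading.
- viewer.get_calibration(name): a dict with "fx", "fy", "cx", "cy" (pixels), "rvec" (rotation vector, rad) and "tvec" (3), from world to camera coordinates, as OpenCV has them; the wrist camera has in their place "tool_from_camera" (4x4, takes a point from camera to tool coordinates, whose origin is the TCP and whose axes are the tool frame's). Camera axes: x right, y down, z forward; pixel columns grow to the right and rows downward; lengths in m; the calibration is good to about 2 mm. A picture is of the moment at which its call begins: read the wrist's pose just before it. get_calibration takes no time and is no camera call.
- order.finish_job(): hands the job in, once; it reports no verdict.
The state is a dict: "t": time; "q": joint angles; "joint_velocities": joint speeds; "joint_torque": joint torques, N m; "ee_pos": TCP position; "eef_rot": TCP orientation; "ft_force": force on the tool from outside, world axes, zero at the start; "torque": the same for the moment, N m; "opening": finger opening in m.
Only numpy, scipy, OpenCV 4.12 (cv2) and the standard library are available. Lean on these libraries where they do the work, as an engineer would, in place of code of your own. Each camera call takes 0.05 s, during which the arm holds its last target.

## Working session

There is one attempt and no reset: what is moved stays moved. The work goes in short steps, Python scripts to look and compute and a tool call to move; the robot and the scene stay as the last step left them, time stands still between calls to the robot, and variables do not carry over. Pictures are saved under pics/ and viewed, and the job is handed in when it is done.

Besides the shell and the picture viewer there is one more tool, called after ">>>" as a command line: name --pt "numbers of a row" for each row, then --argument value for the rest. send_rows: Moves the arm, as the interface text tells. Its arguments: {"type":"object","properties":{"commands":{"type":"array"}},"required":["commands"]}

```bash
ls; mkdir -p pics; python3 - <<'E'
from rig import manip, viewer, order
import cv2,numpy as np
s=manip.sense();print(s, manip.hold_point_z)
for n in ["scene","top","wrist"]:
    p,d=viewer.camera(n);cv2.imwrite(f"pics/{n}0.png",p[:,:,::-1]);np.save(f"pics/{n}0.npy",d)
    print(n,viewer.get_calibration(n))
E
```

```text
pics
{'t': 0.0, 'q': array([-6.96488507e+01,  1.72153713e+01,  8.71793771e+01, -6.95253869e-04,
        7.56703138e+01, -3.81478161e+00]), 'joint_velocities': array([ 0.01635807,  0.00324656,  0.00525586, -0.00513222,  0.04351729,
        0.04338141]), 'joint_torque': array([-5.29836143e-04, -5.43497944e+01, -3.61790085e+01, -5.89066963e-05,
        4.04342660e-03,  2.85465825e-05]), 'ee_pos': array([ 0.22508465, -0.50158464,  0.23073059]), 'eef_rot': array([[-4.05936348e-04,  4.09383115e-01, -9.12362483e-01],
       [ 1.06057865e-03, -9.12361869e-01, -4.09383311e-01],
       [-9.99999355e-01, -1.13381573e-03, -6.38221454e-05]]), 'ft_force': array([ 0.8534797 , -0.38644628, -0.47330776]), 'torque': array([-0.01764208,  0.04243153, -0.01367035]), 'opening': 0.08560506461088717} -0.0187
scene {'fx': 521.6325141121199, 'fy': 521.6325141121199, 'cx': 324.02786619518747, 'cy': 244.46375721934385, 'rvec': array([ 2.17623768,  1.27005843, -0.43092512]), 'tvec': array([-0.28551589, -0.26654935,  1.32925313])}
top {'fx': 467.67223976699466, 'fy': 467.67223976699466, 'cx': 323.0739413928419, 'cy': 242.644100580939, 'rvec': array([ 2.13847558, -2.15065176,  0.14225626]), 'tvec': array([0.07296982, 0.47817128, 1.12111348])}
wrist {'fx': 338.1652676967606, 'fy': 338.1652676967606, 'cx': 316.3673536121105, 'cy': 239.56582692423706, 'tool_from_camera': array([[-1.18971037e-03, -3.26454574e-01,  9.45212143e-01,
        -1.42742781e-01],
       [ 9.99999157e-01,  1.02463187e-04,  1.29405759e-03,
        -4.16952045e-04],
       [-5.19300467e-04,  9.45212887e-01,  3.26454177e-01,
        -8.33734195e-02],
       [ 0.00000000e+00,  0.00000000e+00,  0.00000000e+00,
         1.00000000e+00]])}
```

View pics/top0.png

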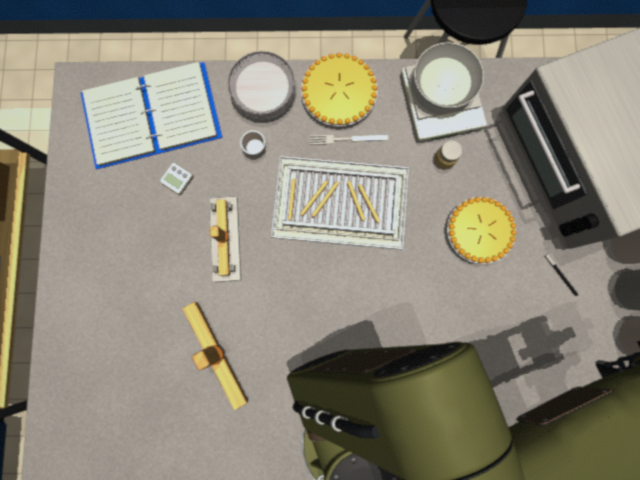

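View pics/scene0.png

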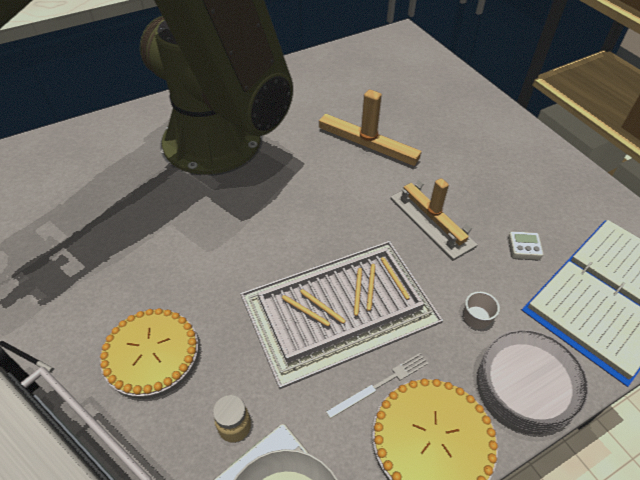

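View pics/wrist0.png

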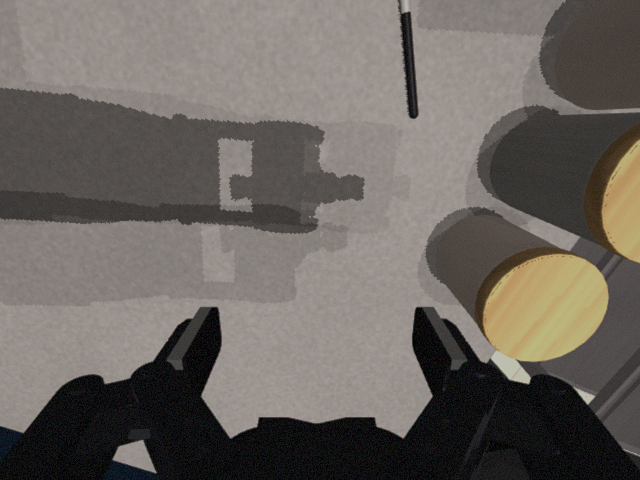

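The top view shows the rake in its rest at about (222,237), the larger look-alike at (215,355), and the pan at (341,202) with four askew sticks plus one in the left end flute. I'll zoom in next.

```bash
cat > h.py <<'E'
from rig import manip, viewer, order
import cv2,numpy as np
def cal(n):
    c=viewer.get_calibration(n);K=np.array([[c['fx'],0,c['cx']],[0,c['fy'],c['cy']],[0,0,1]])
    if n=='wrist': return K,None,None
    return K,cv2.Rodrigues(c['rvec'])[0],c['tvec']
def ray(n,uv,z,pose=None):
    """pixels -> world points on plane z; pose=(R,p) of the tool for wrist"""
    K,R,t=cal(n);uv=np.atleast_2d(uv).astype(float)
    d=np.c_[(uv[:,0]-K[0,2])/K[0,0],(uv[:,1]-K[1,2])/K[1,1],np.ones(len(uv))]
    if n=='wrist':
        T=viewer.get_calibration(n)['tool_from_camera'];Rt,p=pose
        Rw=Rt@T[:3,:3];o=Rt@T[:3,3]+p
    else: Rw=R.T;o=-R.T@t
    D=d@Rw.T
    return o+D*((z-o[2])/D[:,2])[:,None]
def deproj(n,depth,pose=None):
    K,R,t=cal(n);v,u=np.mgrid[:480,:640]
    P=np.stack([(u-K[0,2])/K[0,0]*depth,(v-K[1,2])/K[1,1]*depth,depth],-1)
    if n=='wrist':
        T=viewer.get_calibration(n)['tool_from_camera'];Rt,p=pose
        return P@(Rt@T[:3,:3]).T+Rt@T[:3,3]+p
    return (P-t)@R
E
python3 - <<'E'
from h import *
p=cv2.imread('pics/top0.png')
a=cv2.resize(p[145:260,262:422],None,fx=5,fy=5,interpolation=cv2.INTER_CUBIC);cv2.imwrite('pics/tz1.png',a)
a=cv2.resize(p[190:290,190:260],None,fx=6,fy=6,interpolation=cv2.INTER_CUBIC);cv2.imwrite('pics/tz2.png',a)
d=np.load('pics/top0.npy');W=deproj('top',d)
for u,v in [(222,237),(215,230),(222,205),(222,268),(235,275),(341,202),(280,200),(340,240),(215,355),(300,300)]:print(u,v,W[v,u].round(4))
E
```

```text
222 237 [0.4861 0.3087 0.0869]
215 230 [0.4964 0.3165 0.1253]
222 205 [0.5745 0.3219 0.0379]
222 268 [0.417  0.3181 0.0372]
235 275 [0.4016 0.2912 0.0101]
341 202 [0.5823 0.0247 0.0281]
280 200 [0.5917 0.1796 0.0146]
340 240 [0.4897 0.0275 0.0017]
215 355 [0.2132 0.3188 0.0828]
300 300 [0.3388 0.1288 0.0034]
```

View pics/tz1.png

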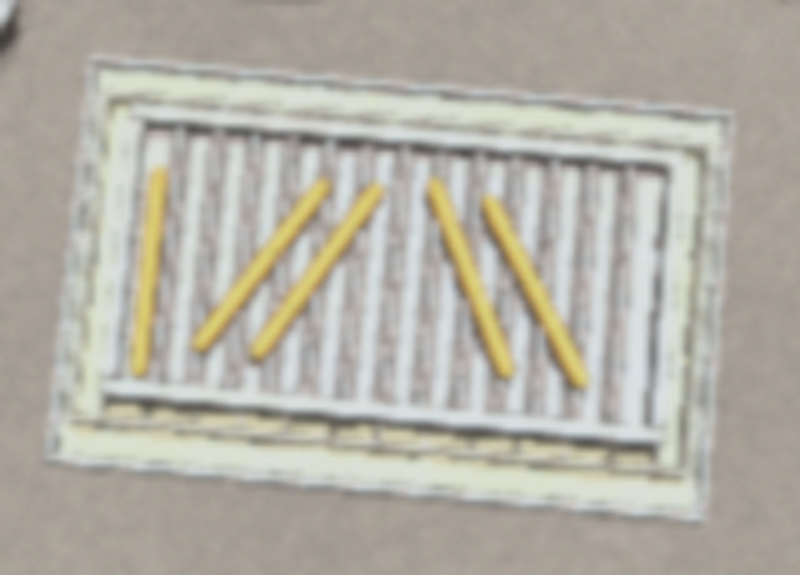

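View pics/tz2.png

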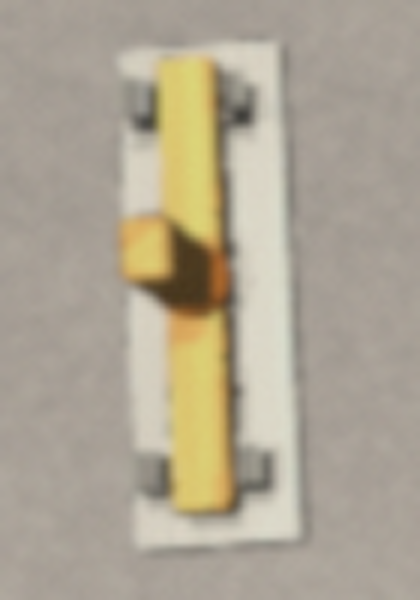

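```bash
python3 - <<'E'
from h import *
p=cv2.imread('pics/top0.png');hsv=cv2.cvtColor(p,cv2.COLOR_BGR2HSV)
d=np.load('pics/top0.npy');W=deproj('top',d)
wood=(hsv[...,1]>90)&(hsv[...,0]>5)&(hsv[...,0]<35)
roi=np.zeros_like(wood);roi[190:290,190:260]=1
z=W[...,2]
h=wood&roi&(z>0.03)&(z<0.05)
def fit(m,zz):
    uv=np.argwhere(m)[:,::-1]; P=ray('top',uv,zz)[:,:2].astype(np.float32)
    return cv2.minAreaRect(P),len(P)
print('head',fit(h,0.040)); 
print('handle top',fit(wood&roi&(z>0.115),0.124))
pl=(hsv[...,1]<40)&(hsv[...,2]>170)&roi
c=max(cv2.findContours(pl.astype(np.uint8),0,1)[0],key=cv2.contourArea)
m=np.zeros(p.shape[:2],np.uint8);cv2.drawContours(m,[cv2.convexHull(c)],-1,1,-1)
print('plate',fit(m>0,0.004))
# rack sheet
roi[:]=0;roi[145:260,262:422]=1
g=((hsv[...,2]>150)&roi.astype(bool)).astype(np.uint8)
# pan sheet by lightness vs bench
lab=cv2.cvtColor(p,cv2.COLOR_BGR2LAB)
bench=np.median(lab[250:300,260:290].reshape(-1,3),0);print(bench)
df=(np.abs(lab.astype(float)-bench).sum(-1)>25)&roi.astype(bool)
c=max(cv2.findContours(df.astype(np.uint8),0,1)[0],key=cv2.contourArea)
m=np.zeros(p.shape[:2],np.uint8);cv2.drawContours(m,[cv2.convexHull(c)],-1,1,-1)
print('sheet',fit(m>0,0.01))
y=(hsv[...,1]>110)&roi.astype(bool)
n,l=cv2.connectedComponents(y.astype(np.uint8))
for i in range(1,n):
    if (l==i).sum()>20: print('stick',fit(l==i,0.037))
# rim corners from crop picture
q=np.array([[140,108],[118,390],[660,435],[685,160]])/5+[262,145]
print(ray('top',q,0.041).round(4))
E
```

```text
head (((0.4937431514263153, 0.31755322217941284), (0.18792572617530823, 0.02607409469783306), 3.704191207885742), 641)
handle top (((0.47838473320007324, 0.311234712600708), (0.16951698064804077, 0.030296485871076584), 8.90278148651123), 101)
plate (((0.49683621525764465, 0.3225112855434418), (0.21891146898269653, 0.07620499283075333), 1.6736416816711426), 2537)
[169. 129. 134.]
sheet (((0.5841643810272217, 0.027310267090797424), (0.3367607295513153, 0.21184469759464264), 84.61808776855469), 10604)
stick (((0.5889977216720581, 0.14803068339824677), (0.005425566807389259, 0.09779731929302216), 84.28163146972656), 84)
stick (((0.591378927230835, 0.09253314882516861), (0.007975376211106777, 0.10120287537574768), 52.55957794189453), 98)
stick (((0.587425947189331, 0.0651962012052536), (0.007339833304286003, 0.1033392995595932), 54.757442474365234), 93)
stick (((0.5840399861335754, -0.010982166975736618), (0.10125669836997986, 0.007717332802712917), 19.82543182373047), 97)
stick (((0.5775626301765442, -0.042280666530132294), (0.1015816181898117, 0.006514884531497955), 26.032703399658203), 95)
[[ 0.6712  0.1524  0.041 ]
 [ 0.5272  0.1626  0.041 ]
 [ 0.5029 -0.1044  0.041 ]
 [ 0.6422 -0.1205  0.041 ]]
```

```bash
cat >> h.py <<'E'
from scipy.spatial.transform import Rotation as Ro
def toolR(yaw):  # tool down, tool y at angle yaw deg
    a=np.radians(yaw);y=np.array([np.cos(a),np.sin(a),0]);x=np.array([0,0,-1.]);return np.c_[x,y,np.cross(x,y)]
def row(p,yaw):
    s=manip.sense();R=s['eef_rot'];sh=R.T@(np.array(p)-s['ee_pos'])*100
    rv=Ro.from_matrix(R.T@toolR(yaw)).as_rotvec()
    print('shift cm',sh.round(2),'rot',rv.round(3),'t',round(s['t'],2),'F',s['ft_force'].round(2),'pos',s['ee_pos'].round(4),'yaw',np.degrees(np.arctan2(R[1,1],R[0,1])).round(2),'op',s['opening'].round(4))
E
python3 -c "
from h import *
row([0.47,0.32,0.25],93)"
```

```text
Traceback (most recent call last):
  File "h.py", line 30, in row
    print('shift cm',sh.round(2),'rot',rv.round(3),'t',round(s['t'],2),'F',s['ft_force'].round(2),'pos',s['ee_pos'].round(4),'yaw',np.degrees(np.arctan2(R[1,1],R[0,1])).round(2),'op',s['opening'].round(4))
                                                                                                                                                                                       ^^^^^^^^^^^^^^^^^^
AttributeError: 'float' object has no attribute 'round'
```

```bash
sed -i "s/s\['opening'\].round(4)/round(s['opening'],4)/" h.py
python3 -c "
from h import *
row([0.47,0.32,0.25],93)"
```

```text
shift cm [ -1.85 -64.94 -55.98] rot [-2.772e+00 -1.000e-03  0.000e+00] t 0.15 F [ 0.66 -0.73 -0.61] pos [ 0.2251 -0.5016  0.2308] yaw -65.83 op 0.0856
```

>>> send_rows --pt "1 -1.9 -64.9 -56.0 -2.77 0 0" --pt "1 -1.9 -64.9 -56.0 -2.77 0 0" --pt "1 -1.9 -64.9 -56.0 -2.77 0 0" --pt "1 -1.9 -64.9 -56.0 -2.77 0 0" --pt "1 -1.9 -64.9 -56.0 -2.77 0 0"

```text
t: 0.57
ee_pos: [0.2847, -0.3003, 0.2357]
eef_rot: [[-0.0, 0.869, -0.495], [0.0, -0.495, -0.869], [-1.0, -0.0, -0.0]]
ft_force: [1.4, -0.0, 0.4]
opening: 0.0859
```

```bash
python3 -c "
from h import *
row([0.47,0.32,0.25],93);print(manip.sense()['q'])"
```

```text
shift cm [ -1.42 -14.63 -63.06] rot [-2.142 -0.    -0.   ] t 0.57 F [ 1.39 -0.01  0.38] pos [ 0.2847 -0.3003  0.2357] yaw -29.7 op 0.0859
[-5.16073237e+01 -7.82849066e-01  1.07088874e+02  3.87666642e-03
  7.37132867e+01 -2.19069410e+01]
```

>>> send_rows --pt "1 -1.4 -14.6 -63.1 -2.14 0 0" --pt "1 -1.4 -14.6 -63.1 -2.14 0 0" --pt "1 -1.4 -14.6 -63.1 -2.14 0 0" --pt "1 -1.4 -14.6 -63.1 -2.14 0 0" --pt "1 -1.4 -14.6 -63.1 -2.14 0 0"

```text
t: 0.98
ee_pos: [0.3455, -0.101, 0.2406]
eef_rot: [[0.0, 0.994, 0.107], [-0.0, 0.107, -0.994], [-1.0, 0.0, 0.0]]
ft_force: [1.2, -0.7, 0.0]
opening: 0.085
```

```bash
python3 -c "
from h import *
row([0.47,0.32,0.25],93)"
```

```text
shift cm [ -0.94  16.87 -40.54] rot [-1.516e+00  1.000e-03 -0.000e+00] t 0.98 F [ 1.2  -0.7   0.03] pos [ 0.3455 -0.101   0.2406] yaw 6.12 op 0.085
```

>>> send_rows --pt "1 -0.9 16.9 -40.5 -1.516 0 0" --pt "1 -0.9 16.9 -40.5 -1.516 0 0" --pt "1 -0.9 16.9 -40.5 -1.516 0 0" --pt "1 -0.9 16.9 -40.5 -1.516 0 0" --pt "1 -0.9 16.9 -40.5 -1.516 0 0"

```text
t: 1.4
ee_pos: [0.406, 0.0986, 0.2448]
eef_rot: [[0.0, 0.743, 0.669], [0.0, 0.669, -0.743], [-1.0, 0.0, 0.0]]
ft_force: [1.0, -1.0, 0.4]
opening: 0.0855
```

```bash
python3 -c "
from h import *
row([0.47,0.32,0.25],93)"
```

```text
shift cm [ -0.51  19.56 -12.18] rot [-0.891  0.    -0.   ] t 1.4 F [ 1.05 -0.97  0.37] pos [0.406  0.0986 0.2448] yaw 41.97 op 0.0855
```

>>> send_rows --pt "1 -0.5 19.6 -12.2 -0.891 0 0" --pt "1 -0.5 19.6 -12.2 -0.891 0 0" --pt "1 -0.5 19.6 -12.2 -0.891 0 0" --pt "1 -0.5 19.6 -12.2 -0.891 0 0" --pt "1 -0.5 19.6 -12.2 -0.891 0 0"

```text
t: 1.82
ee_pos: [0.4652, 0.2983, 0.2489]
eef_rot: [[-0.0, 0.212, 0.977], [-0.0, 0.977, -0.212], [-1.0, -0.0, -0.0]]
ft_force: [0.8, -1.6, 1.6]
opening: 0.0857
```

```bash
python3 -c "
from h import *
row([0.47,0.32,0.25],93)"
```

```text
shift cm [-0.11  2.23  0.01] rot [-0.266 -0.     0.   ] t 1.82 F [ 0.76 -1.6   1.63] pos [0.4652 0.2983 0.2489] yaw 77.78 op 0.0857
```

>>> send_rows --pt "1 -0.1 2.2 0 -0.266 0 0" --pt "1 -0.1 2.2 0 -0.266 0 0" --pt "1 -0.1 2.2 0 -0.266 0 0" --pt "1 -0.1 2.2 0 -0.266 0 0" --pt "1 -0.1 2.2 0 -0.266 0 0"

```text
t: 2.23
ee_pos: [0.47, 0.3169, 0.2502]
eef_rot: [[-0.0, -0.042, 0.999], [-0.0, 0.999, 0.042], [-1.0, -0.0, -0.0]]
ft_force: [-0.7, -0.2, 0.6]
opening: 0.085
```

```bash
python3 - <<'E'
from h import *
s=manip.sense();p,d=viewer.camera('wrist');cv2.imwrite('pics/w1.png',p[:,:,::-1]);np.savez('pics/w1.npz',d=d,R=s['eef_rot'],p=s['ee_pos'])
row([0.47,0.32,0.25],93)
p,d=viewer.camera('top');cv2.imwrite('pics/top1.png',p[:,:,::-1])
E
```

```text
shift cm [0.04 0.32 0.01] rot [-0.01  0.   -0.  ] t 2.28 F [ 0.62 -0.2  -0.25] pos [0.47   0.3168 0.2504] yaw 92.4 op 0.0858
```

View pics/w1.png

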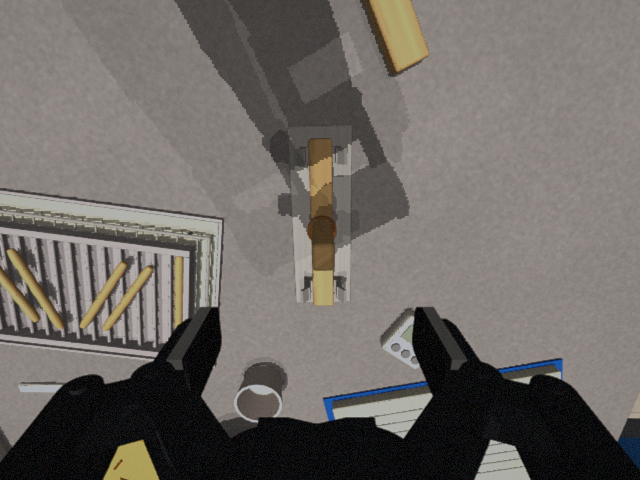

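The wrist view shows the rake head from about (320,138) to (323,304), with the handle near (323,245). The pan is on the left.

```bash
python3 - <<'E'
from h import *
f=np.load('pics/w1.npz');pose=(f['R'],f['p']);W=deproj('wrist',f['d'],pose)
p=cv2.imread('pics/w1.png');hsv=cv2.cvtColor(p,cv2.COLOR_BGR2HSV)
roi=np.zeros(p.shape[:2],bool);roi[115:315,280:365]=1
wood=(hsv[...,1]>100)&roi;z=W[...,2]
print('z hist',np.histogram(z[wood],bins=12))
def fit(m,zz):
    P=ray('wrist',np.argwhere(m)[:,::-1],zz,pose)[:,:2].astype(np.float32);return cv2.minAreaRect(P),len(P)
h=wood&(z>0.033)&(z<0.046);print('head z',np.median(z[h]),fit(h,0.040))
h2=wood&(z>0.114)&(z<0.135);print('top z',np.median(z[h2]),fit(h2,0.124))
# axis of head from edge midlines per row
uv=np.argwhere(h);
mids=[]
for v in list(range(145,205))+list(range(278,300)):
    u=np.where(h[v])[0]
    if len(u)>5: mids.append((( u.min()+u.max())/2,v))
M=ray('wrist',mids,0.040,pose);c=np.polyfit(M[:,0],M[:,1],1);print('axis yaw',np.degrees(np.arctan(c[0])),'y at .494',np.polyval(c,0.494), M[[0,-1]].round(4))
# plate
pl=(hsv[...,1]<25)&roi
W2=W[roi&(np.abs(z-0.003)<0.004)];print('bench z',np.median(z[350:400,300:360]), np.median(z[100:120,200:260]))
E
```

```text
z hist (array([2141,  168,  214,  650,    0,    0,    0,    0,    0,    0,    0,
         14]), array([0.01690761, 0.0482473 , 0.079587  , 0.1109267 , 0.14226639,
       0.17360609, 0.20494579, 0.23628548, 0.26762518, 0.29896488,
       0.33030457, 0.36164427, 0.39298396]))
head z 0.04014506331847337 (((0.49309778213500977, 0.32377389073371887), (0.18821987509727478, 0.030681919306516647), 1.9506033658981323), 2038)
top z 0.12368811832001811 (((0.49172425270080566, 0.3233465850353241), (0.027578556910157204, 0.01731867343187332), 2.446009874343872), 623)
axis yaw 3.8206274210667073 y at .494 0.3232112189585348 [[0.406  0.3175 0.04  ]
 [0.5803 0.329  0.04  ]]
bench z 0.00031420854558997235 0.00024683431673699907
```

```bash
python3 -c "
from h import *
row([0.493,0.323,0.14],93.2)"
```

```text
shift cm [11.04  0.52  2.31] rot [-0.013  0.    -0.   ] t 2.33 F [-0.12 -0.45  0.65] pos [0.4701 0.3168 0.2504] yaw 92.44 op 0.0849
```

>>> send_rows --pt "1 0 0.5 2.3 -0.013 0 0" --pt "1 4 0.5 2.3 -0.013 0 0" --pt "1 8 0.5 2.3 -0.013 0 0" --pt "1 11 0.5 2.3 -0.013 0 0" --pt "1 11 0.5 2.3 -0.013 0 0"

```text
t: 2.75
ee_pos: [0.4906, 0.3217, 0.1343]
eef_rot: [[-0.008, -0.057, 0.998], [-0.005, 0.998, 0.057], [-1.0, -0.004, -0.008]]
ft_force: [-0.1, -0.3, -1.2]
opening: 0.0853
```

```bash
python3 -c "
from h import *
row([0.493,0.323,0.062],93.2)"
```

```text
shift cm [7.23 0.15 0.31] rot [ 0.001 -0.008  0.004] t 2.75 F [-0.06 -0.26 -1.21] pos [0.4906 0.3217 0.1343] yaw 93.24 op 0.0853
```

>>> send_rows --pt "1 3.5 0.1 0.2 0 0 0" --pt "1 7.5 0.1 0.2 0 0 0" --pt "1 7.5 0.1 0.2 0 0 0" --pt "1 7.5 0.1 0.2 0 0 0"

```text
t: 3.08
ee_pos: [0.4948, 0.3244, 0.0662]
eef_rot: [[-0.001, -0.058, 0.998], [-0.001, 0.998, 0.058], [-1.0, -0.001, -0.001]]
ft_force: [0.0, 0.1, 0.9]
opening: 0.0851
```

```bash
python3 - <<'E'
from h import *
s=manip.sense();p,d=viewer.camera('wrist');cv2.imwrite('pics/w2.png',p[:,:,::-1])
row([0.493,0.323,0.062],93.2)
E
```

```text
shift cm [ 0.59 -0.19 -0.28] rot [ 0.002  0.002 -0.001] t 3.13 F [ 0.14 -0.36  1.59] pos [0.4957 0.325  0.0679] yaw 93.34 op 0.0855
```

View pics/w2.png

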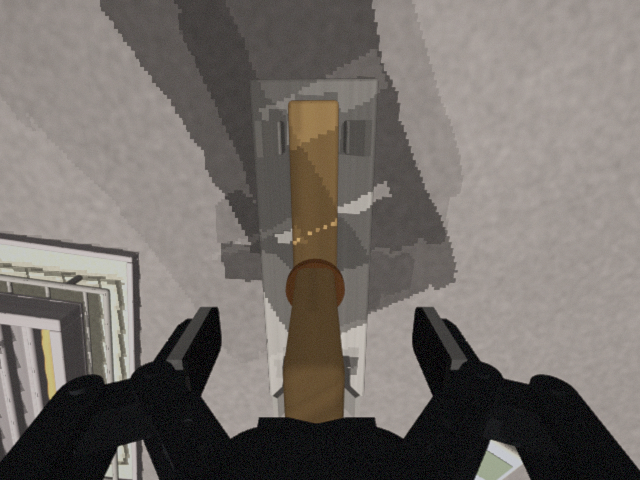

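The handle stands centred between the pads, at about (315,340). I'll make a small correction and then close.

>>> send_rows --pt "1 0.5 -0.2 -0.3 0 0 0" --pt "1 0.5 -0.2 -0.3 0 0 0" --pt "0 0.5 -0.2 -0.3 0 0 0" --pt "0 0.5 -0.2 -0.3 0 0 0" --pt "0 0.5 -0.2 -0.3 0 0 0"

```text
t: 3.55
ee_pos: [0.4921, 0.3226, 0.0609]
eef_rot: [[0.001, -0.059, 0.998], [0.001, 0.998, 0.059], [-1.0, 0.0, 0.001]]
ft_force: [-0.4, 0.9, -0.5]
opening: 0.0517
```

>>> send_rows --pt "0 0 0 0 0 0 0" --pt "0 0 0 0 0 0 0" --pt "0 0 0 0 0 0 0"

```text
t: 3.8
ee_pos: [0.4919, 0.3225, 0.0604]
eef_rot: [[0.0, -0.059, 0.998], [0.0, 0.998, 0.059], [-1.0, 0.0, 0.0]]
ft_force: [0.6, 0.4, 0.1]
opening: 0.0197
```

```bash
python3 - <<'E'
from h import *
row([0.493,0.323,0.062],93.2)
s=manip.sense();p,d=viewer.camera('wrist');cv2.imwrite('pics/w3.png',p[:,:,::-1]);np.savez('pics/w3.npz',d=d,R=s['eef_rot'],p=s['ee_pos'])
E
```

```text
shift cm [-0.16  0.04  0.11] rot [ 0.003  0.    -0.   ] t 3.8 F [0.63 0.35 0.1 ] pos [0.4919 0.3225 0.0604] yaw 93.39 op 0.0197
```

View pics/w3.png

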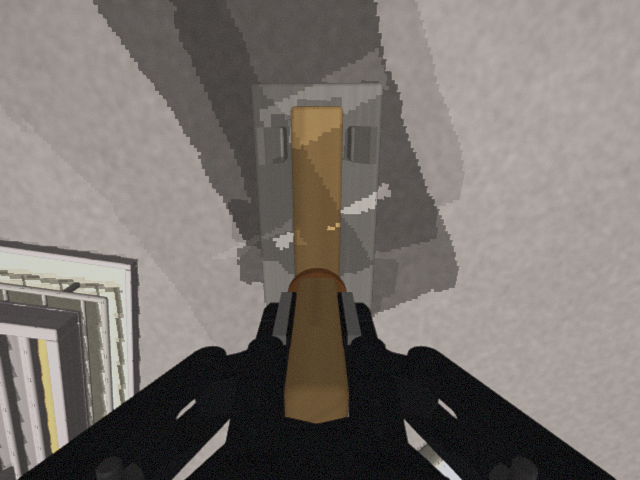

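Gripped at 19.7 mm opening and flush. Seat pose: TCP (0.4919, 0.3225, 0.0604), yaw 93.4°. Now lifting straight up.

>>> send_rows --pt "0 -1 0 0 0 0 0" --pt "0 -2.5 0 0 0 0 0" --pt "0 -5 0 0 0 0 0" --pt "0 -8 0 0 0 0 0" --pt "0 -9 0 0 0 0 0"

```text
t: 4.27
ee_pos: [0.4928, 0.3231, 0.1548]
eef_rot: [[0.004, -0.059, 0.998], [0.003, 0.998, 0.059], [-1.0, 0.002, 0.005]]
ft_force: [0.1, 0.2, -1.5]
opening: 0.0192
```

>>> send_rows --pt "0 0 0 0 0 0 0" --pt "0 0 0 0 0 0 0" --pt "0 0 0 0 0 0 0"

```text
t: 4.52
ee_pos: [0.4912, 0.3221, 0.1485]
eef_rot: [[-0.002, -0.059, 0.998], [-0.001, 0.998, 0.059], [-1.0, -0.001, -0.002]]
ft_force: [-0.4, 0.0, -3.1]
opening: 0.0196
```

```bash
python3 - <<'E'
from h import *
row([0.493,0.323,0.15],93.2)
s=manip.sense();p,d=viewer.camera('wrist');cv2.imwrite('pics/w4.png',p[:,:,::-1]);np.savez('pics/w4.npz',d=d,R=s['eef_rot'],p=s['ee_pos'])
p,d=viewer.camera('scene');cv2.imwrite('pics/s4.png',p[:,:,::-1])
p=cv2.imread('pics/w1.png');a=cv2.resize(p[170:380,0:240],None,fx=3.3,fy=2.8,interpolation=cv2.INTER_CUBIC)[:590];cv2.imwrite('pics/w1z.png',a)
E
```

```text
shift cm [-0.15  0.08  0.19] rot [ 0.003 -0.002  0.001] t 4.52 F [-0.39  0.04 -3.1 ] pos [0.4912 0.3221 0.1485] yaw 93.39 op 0.0196
```

View pics/w4.png

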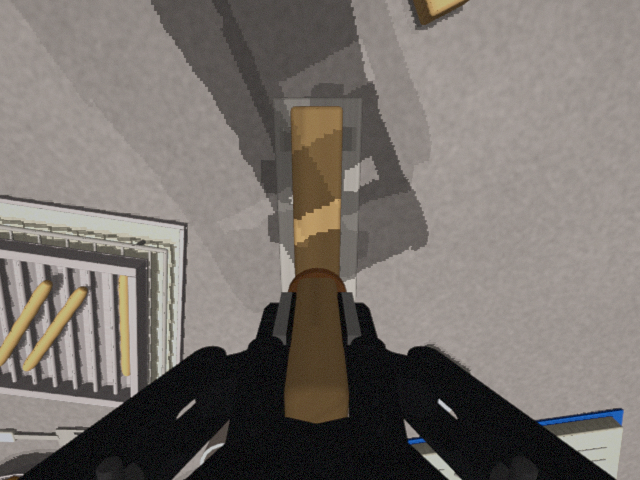

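View pics/w1z.png

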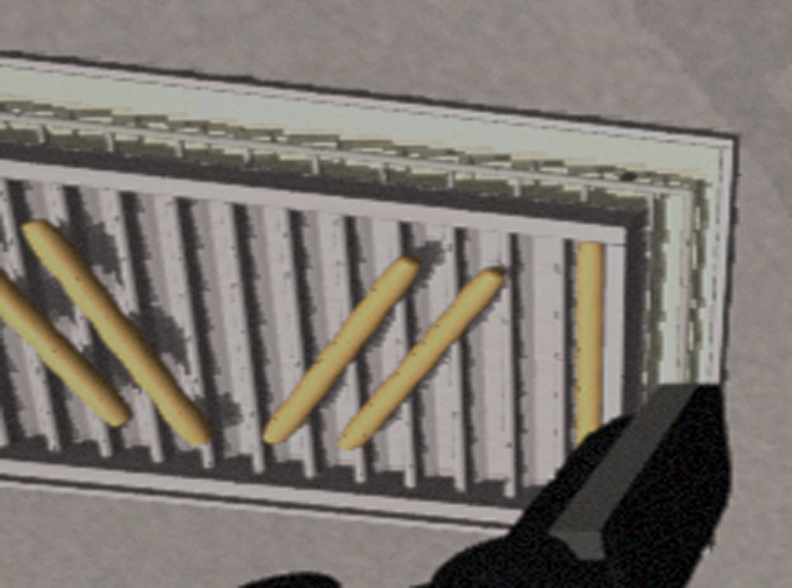

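The wrist view of the pan puts the near +y rim corner at about (190,251). Its near outer rim starts at (0,228), and the far outer rim runs from (0,341) to (158,357).

```bash
python3 - <<'E'
from h import *
f=np.load('pics/w1.npz');pose=(f['R'],f['p']);W=deproj('wrist',f['d'],pose);z=W[...,2]
cr=lambda x,y:(x/3.3,170+y/2.8)
near=[cr(0,162),cr(627,228)];far=[cr(0,478),cr(500,523)];right=[cr(627,228),cr(624,385)]
N=ray('wrist',near,0.041,pose);F=ray('wrist',far,0.041,pose);Rr=ray('wrist',right,0.041,pose)
for n,L in (('near',N),('far',F),('right',Rr)): 
    dd=L[1]-L[0];print(n,L[:,:2].round(4),np.degrees(np.arctan2(dd[1],dd[0])).round(2))
# depth: rim tops
for x,y in [(300,190),(500,208),(100,168),(619,300),(619,350),(200,490),(60,478)]:
    u,v=cr(x,y);print((x,y),W[int(round(v)),int(round(u))].round(4))
m=(z>0.036)&(z<0.046);m[:, 205:]=0;m[:215]=0;m[370:]=0
hsv=cv2.cvtColor(cv2.imread('pics/w1.png'),cv2.COLOR_BGR2HSV)
m&=hsv[...,1]<60
print('rim z median',np.median(z[m]),m.sum())
# split near rim / far rim points, line fits
P=W[m];t=np.radians(-5.4);ex=np.array([np.cos(t),np.sin(t)]);ey=np.array([-ex[1],ex[0]])
a=(P[:,:2]-[0.5842,0.0273])@np.c_[ex,ey]
print(np.histogram(a[:,0],bins=np.arange(-.09,.091,.006)))
for s in(-1,1):
    k=np.abs(a[:,0]-s*.071)<.008
    if k.sum()>20:print(s,k.sum(),np.polyfit(a[k,1],a[k,0],1),a[k,1].min(),a[k,1].max(),np.median(P[k,2]))
k=(np.abs(a[:,0])<0.06)&(a[:,1]>.12);print('end',k.sum(),a[k,1].min() if k.any() else 0,a[k,1].max() if k.any() else 0)
print('right max',np.percentile(a[:,1],[98,99.5,100]))
E
```

```text
near [[ 0.5076 -0.0268]
 [ 0.5264  0.1779]] 84.75
far [[ 0.6545 -0.065 ]
 [ 0.6703  0.1185]] 85.06
right [[0.5264 0.1779]
 [0.5979 0.1712]] -5.4
(300, 190) [0.5169 0.067  0.0363]
(500, 208) [0.5225 0.1325 0.0329]
(100, 168) [0.5104 0.001  0.0361]
(619, 300) [0.559  0.1723 0.039 ]
(619, 350) [0.5821 0.1706 0.0394]
(200, 490) [0.6606 0.0053 0.0371]
(60, 478) [ 0.6829 -0.0813  0.0032]
rim z median 0.038338125211614144 2767
(array([   0,    0,    9, 1014,  351,   32,   35,   36,   35,   31,   30,
         33,   29,   29,   25,   27,   27,   24,    5,    0,    1,    0,
          1,    1,    0,    0,  377,  587,   28,    0]), array([-9.00000000e-02, -8.40000000e-02, -7.80000000e-02, -7.20000000e-02,
       -6.60000000e-02, -6.00000000e-02, -5.40000000e-02, -4.80000000e-02,
       -4.20000000e-02, -3.60000000e-02, -3.00000000e-02, -2.40000000e-02,
       -1.80000000e-02, -1.20000000e-02, -6.00000000e-03,  8.32667268e-17,
        6.00000000e-03,  1.20000000e-02,  1.80000000e-02,  2.40000000e-02,
        3.00000000e-02,  3.60000000e-02,  4.20000000e-02,  4.80000000e-02,
        5.40000000e-02,  6.00000000e-02,  6.60000000e-02,  7.20000000e-02,
        7.80000000e-02,  8.40000000e-02,  9.00000000e-02]))
-1 1360 [ 0.00335981 -0.06817086] -0.06561993681927279 0.14277194207228702 0.038331137472873006
1 991 [0.00338939 0.07336401] -0.08803022791354717 0.10607620754314137 0.038366392223802365
end 389 0.13554469124574817 0.14303998028429113
right max [0.14217491 0.14267076 0.14303998]
```

```bash
python3 -c "
from h import *
row([0.5988,0.1534,0.13],84.5)"
```

```text
shift cm [  1.85 -17.48   9.74] rot [ 0.155 -0.002  0.001] t 4.62 F [ 1.38 -0.15 -2.04] pos [0.4913 0.3221 0.1485] yaw 93.39 op 0.0197
```

>>> send_rows --pt "0 0 -3.5 1.9 0.03 0 0" --pt "0 0 -7 3.9 0.06 0 0" --pt "0 0 -10.5 5.8 0.1 0 0" --pt "0 0.8 -14 7.8 0.13 0 0" --pt "0 1.8 -17.5 9.7 0.155 0 0"

```text
t: 5.03
ee_pos: [0.5998, 0.1518, 0.1316]
eef_rot: [[0.0, 0.097, 0.995], [0.0, 0.995, -0.097], [-1.0, 0.0, 0.0]]
ft_force: [1.2, 1.5, -1.0]
opening: 0.0194
```

>>> send_rows --pt "0 0 0 0 0 0 0" --pt "0 0 0 0 0 0 0" --pt "0 0 0 0 0 0 0" --pt "0 0 0 0 0 0 0"

```text
t: 5.37
ee_pos: [0.5985, 0.1545, 0.132]
eef_rot: [[-0.0, 0.094, 0.996], [0.0, 0.996, -0.094], [-1.0, 0.0, -0.0]]
ft_force: [0.1, -0.5, -2.2]
opening: 0.0195
```

```bash
python3 - <<'E'
from h import *
s=manip.sense();p,d=viewer.camera('wrist');cv2.imwrite('pics/w5.png',p[:,:,::-1]);np.savez('pics/w5.npz',d=d,R=s['eef_rot'],p=s['ee_pos'])
row([0.5988,0.1534,0.095],84.5)
p,d=viewer.camera('scene');cv2.imwrite('pics/s5.png',cv2.resize(p[200:420,200:480,::-1],None,fx=2.7,fy=2.7,interpolation=cv2.INTER_CUBIC))
row([0.5988,0.1534,0.095],84.5)
E
```

```text
shift cm [ 3.72 -0.13  0.04] rot [ 0.002 -0.    -0.   ] t 5.42 F [ 0.82 -0.65 -1.29] pos [0.5985 0.1547 0.1322] yaw 84.61 op 0.0196
shift cm [ 3.74 -0.13  0.03] rot [ 0.002  0.    -0.   ] t 5.47 F [-0.66  0.06 -2.24] pos [0.5986 0.1547 0.1324] yaw 84.61 op 0.0193
```

View pics/w5.png

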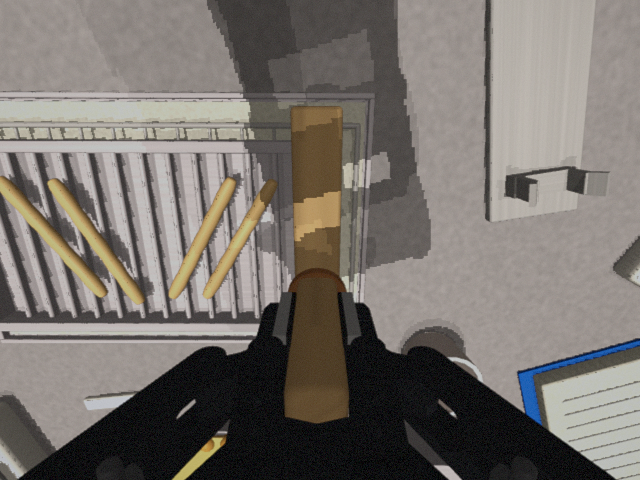

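View pics/s5.png

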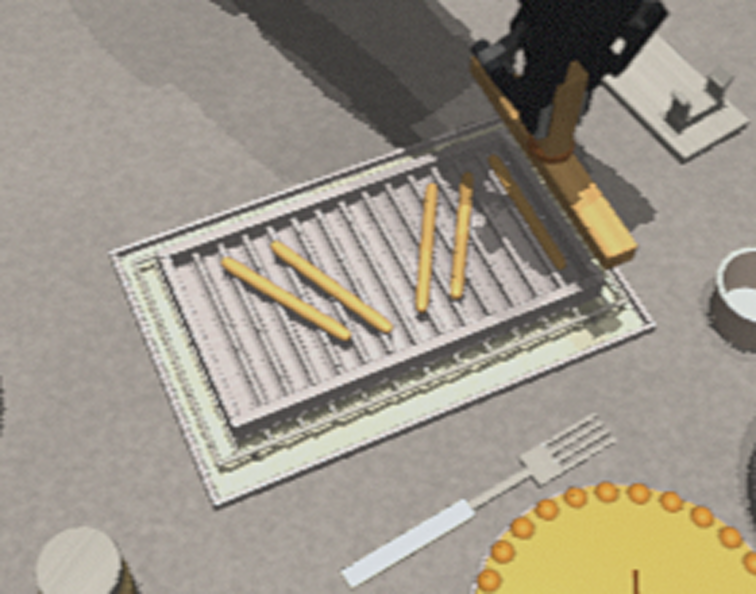

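The head hangs over the pan's +y end, parallel to the flutes. I'll refine the pan pose from this closer view.

```bash
python3 - <<'E'
from h import *
f=np.load('pics/w5.npz');pose=(f['R'],f['p']);W=deproj('wrist',f['d'],pose);z=W[...,2]
m=(z>0.034)&(z<0.044);m[:,285:]=0;m[345:]=0
hsv=cv2.cvtColor(cv2.imread('pics/w5.png'),cv2.COLOR_BGR2HSV);m&=hsv[...,1]<60
P=W[m];t=np.radians(-5.5);ex=np.array([np.cos(t),np.sin(t)]);ey=np.array([-ex[1],ex[0]])
a=(P[:,:2]-[0.5871,0.0299])@np.c_[ex,ey]
for s in(-1,1):
    k=np.abs(a[:,0]-s*.071)<.009
    print(s,k.sum(),np.polyfit(a[k,1],a[k,0],1).round(4),a[k,1].min(),a[k,1].max(),np.median(P[k,2]),np.percentile(a[k,0],[2,98]))
# ridge peaks: local y of ridges from depth along x~0
R=W[100:345,0:285].reshape(-1,3);b=(R[:,:2]-[0.5871,0.0299])@np.c_[ex,ey]
k=(np.abs(b[:,0])<0.055)&(R[:,2]>0.0);R=R[k];b=b[k]
hs=hsv[100:345,0:285,1].reshape(-1)[k]
k=hs<60;h,e=np.histogram(b[k&(R[:,2]>0.0285)&(R[:,2]<.034),1],bins=np.arange(-.14,.141,.002))
print('ridge z',np.percentile(R[k,2],[50,90,97]));i=np.where(h>40)[0];print([(round(e[j]+.001,3),h[j]) for j in i])
# E stick / head underside? head top z
hm=(hsv[...,1]>90)&(z>0.09)&(z<.13);hm[:, :285]=0;hm[:, 350:]=0;hm[265:]=0
Q=W[hm];print('head top z',np.median(Q[:,2]),hm.sum());
mids=[(np.mean([np.where(hm[v])[0].min(),np.where(hm[v])[0].max()]),v) for v in range(115,260)]
zz=np.median(Q[:,2]);M=ray('wrist',mids,zz,pose);c=np.polyfit(M[:,0],M[:,1],1);print('head yaw',np.degrees(np.arctan(c[0])),'line y at tcp x',np.polyval(c,f['p'][0]),'tcp',f['p'],'near end x',M[0],ray('wrist',[(317,107)],zz,pose))
E
```

```text
-1 3527 [ 0.0006 -0.0704] -0.09098377310646724 0.10303407480134899 0.038228290942697946 [-0.07424569 -0.06649362]
1 2818 [0.003  0.0705] -0.13380208550965558 0.07879329209335047 0.03809500704259619 [0.06713617 0.07529767]
ridge z [0.02183461 0.03026175 0.03163773]
[(np.float64(-0.115), np.int64(139)), (np.float64(-0.113), np.int64(285)), (np.float64(-0.111), np.int64(57)), (np.float64(-0.097), np.int64(65)), (np.float64(-0.095), np.int64(332)), (np.float64(-0.093), np.int64(195)), (np.float64(-0.077), np.int64(202)), (np.float64(-0.075), np.int64(345)), (np.float64(-0.073), np.int64(48)), (np.float64(-0.059), np.int64(63)), (np.float64(-0.057), np.int64(194)), (np.float64(-0.055), np.int64(123)), (np.float64(-0.039), np.int64(202)), (np.float64(-0.037), np.int64(317)), (np.float64(-0.021), np.int64(102)), (np.float64(-0.019), np.int64(338)), (np.float64(-0.017), np.int64(198)), (np.float64(-0.001), np.int64(294)), (np.float64(0.001), np.int64(396)), (np.float64(0.017), np.int64(129)), (np.float64(0.019), np.int64(313)), (np.float64(0.021), np.int64(143)), (np.float64(0.037), np.int64(214)), (np.float64(0.039), np.int64(239)), (np.float64(0.055), np.int64(102)), (np.float64(0.057), np.int64(245)), (np.float64(0.059), np.int64(90)), (np.float64(0.075), np.int64(274)), (np.float64(0.077), np.int64(247)), (np.float64(0.093), np.int64(186)), (np.float64(0.095), np.int64(315)), (np.float64(0.097), np.int64(84))]
head top z 0.11174416213188729 7637
head yaw -5.153138865536309 line y at tcp x 0.15463293824292995 tcp [0.5985043  0.15454394 0.13197423] near end x [0.51048669 0.16271511 0.11174416] [[0.50714988 0.16325453 0.11174416]]
```

>>> send_rows --pt "0 1.5 -0.05 0 0 0 0" --pt "0 3 -0.1 0 0 0 0" --pt "0 4.5 -0.1 0 0 0 0" --pt "0 4.8 -0.1 0 0 0 0" --pt "0 4.8 -0.1 0 0 0 0"

```text
t: 5.88
ee_pos: [0.5983, 0.1531, 0.0835]
eef_rot: [[-0.002, 0.095, 0.996], [-0.0, 0.996, -0.095], [-1.0, -0.0, -0.001]]
ft_force: [-0.4, 0.0, -1.3]
opening: 0.019
```

>>> send_rows --pt "0 0 0 0 0 0 0" --pt "0 0 0 0 0 0 0" --pt "0 0 0 0 0 0 0"

```text
t: 6.13
ee_pos: [0.5993, 0.1528, 0.0852]
eef_rot: [[0.002, 0.095, 0.995], [0.0, 0.995, -0.095], [-1.0, 0.0, 0.002]]
ft_force: [0.3, -0.4, -1.8]
opening: 0.0196
```

```bash
cat >> h.py <<'E'
C=np.array([0.5871,0.0299]);_t=np.radians(-5.5);EX=np.array([np.cos(_t),np.sin(_t)]);EY=np.array([-EX[1],EX[0]])
def st(n=8,cam='wrist',save=None):
    F=[];Z=[];T=[]
    for i in range(n):
        s=manip.sense();F.append(s['ft_force']);Z.append(s['ee_pos']);T.append(s['torque'])
        p,d=viewer.camera(cam)
    F=np.array(F);e=(np.mean(Z,0)[:2]-C)
    print('t',round(s['t'],2),'F mean',F.mean(0).round(2),'sd',F.std(0).round(2),'T',np.mean(T,0).round(3),'z',np.mean(Z,0)[2].round(5),'loc',(e@EX).round(4),(e@EY).round(4))
    if save: cv2.imwrite(save,p[:,:,::-1])
E
python3 -c "
from h import *
row([0.5988,0.1534,0.08],84.4);st()"
```

```text
shift cm [ 0.52  0.06 -0.06] rot [ 0.002  0.002 -0.   ] t 6.13 F [ 0.33 -0.35 -1.85] pos [0.5993 0.1528 0.0852] yaw 84.52 op 0.0196
t 6.48 F mean [-0.16 -0.1  -1.89] sd [0.54 0.36 0.55] T [ 0.014 -0.003  0.001] z 0.08469 loc 0.0002 0.1233
```

>>> send_rows --pt "0 0.15 0 0 0 0 0" --pt "0 0.3 0 0 0 0 0" --pt "0 0.45 0 0 0 0 0" --pt "0 0.6 0 0 0 0 0" --pt "0 0.6 0 0 0 0 0"

```text
t: 6.95
ee_pos: [0.5987, 0.1525, 0.0777]
eef_rot: [[-0.001, 0.096, 0.995], [-0.0, 0.995, -0.096], [-1.0, -0.0, -0.001]]
ft_force: [-0.8, 0.5, -1.2]
opening: 0.0193
```

```bash
python3 -c "
from h import *
st(6)"
```

```text
t 7.2 F mean [ 0.21 -0.14 -1.75] sd [0.73 0.44 0.47] T [0.024 0.022 0.013] z 0.07806 loc -0.0 0.1232
```

>>> send_rows --pt "0 0.05 0 0 0 0 0" --pt "0 0.1 0 0 0 0 0" --pt "0 0.1 0 0 0 0 0" --pt "0 0.1 0 0 0 0 0"

```text
t: 7.58
ee_pos: [0.5989, 0.1526, 0.0771]
eef_rot: [[-0.0, 0.096, 0.995], [0.0, 0.995, -0.096], [-1.0, 0.0, -0.0]]
ft_force: [0.0, 0.1, -1.8]
opening: 0.0196
```

```bash
python3 -c "
from h import *
st(5)"
```

```text
t 7.78 F mean [-0.13  0.56 -1.77] sd [0.28 0.52 0.55] T [0.024 0.015 0.001] z 0.07718 loc -0.0 0.1232
```

>>> send_rows --pt "0 0.05 0 0 0 0 0" --pt "0 0.1 0 0 0 0 0" --pt "0 0.1 0 0 0 0 0" --pt "0 0.1 0 0 0 0 0"

```text
t: 8.17
ee_pos: [0.5989, 0.1525, 0.0762]
eef_rot: [[0.0, 0.096, 0.995], [0.0, 0.995, -0.096], [-1.0, 0.0, 0.0]]
ft_force: [0.9, 0.3, -1.3]
opening: 0.0195
```

```bash
python3 -c "
from h import *
st(5)"
```

```text
t 8.37 F mean [ 0.03  0.44 -1.37] sd [0.55 0.41 0.45] T [-0.017 -0.015  0.008] z 0.07623 loc 0.0 0.1232
```

>>> send_rows --pt "0 0.05 0 0 0 0 0" --pt "0 0.05 0 0 0 0 0" --pt "0 0.05 0 0 0 0 0"

```text
t: 8.67
ee_pos: [0.599, 0.1525, 0.0758]
eef_rot: [[0.0, 0.096, 0.995], [0.0, 0.995, -0.096], [-1.0, 0.0, 0.0]]
ft_force: [-0.6, 0.5, 0.2]
opening: 0.0192
```

```bash
python3 -c "
from h import *
st(6)"
```

```text
t 8.92 F mean [-1.06  0.1   0.43] sd [0.53 0.41 0.54] T [-0.012  0.032  0.025] z 0.07577 loc 0.0 0.1232
```

Contact: Fz rose by about 2.3 N at z = 0.0758, in line with about 0.6 mm of give. Starting to draw.

>>> send_rows --pt "0 0 -0.15 0 0 0 0" --pt "0 0 -0.3 0 0 0 0" --pt "0 0 -0.5 0 0 0 0" --pt "0 0 -0.7 0 0 0 0" --pt "0 0 -0.9 0 0 0 0"

```text
t: 9.38
ee_pos: [0.5981, 0.1433, 0.0757]
eef_rot: [[0.0, 0.096, 0.995], [0.0, 0.995, -0.096], [-1.0, 0.0, 0.0]]
ft_force: [0.3, 0.9, 0.6]
opening: 0.0192
```

```bash
python3 -c "
from h import *
st(3,save='pics/w6.png')"
```

```text
t 9.48 F mean [0.25 0.26 0.75] sd [0.28 0.84 0.11] T [ 0.043 -0.14   0.023] z 0.07571 loc 0.0001 0.1138
```

View pics/w6.png

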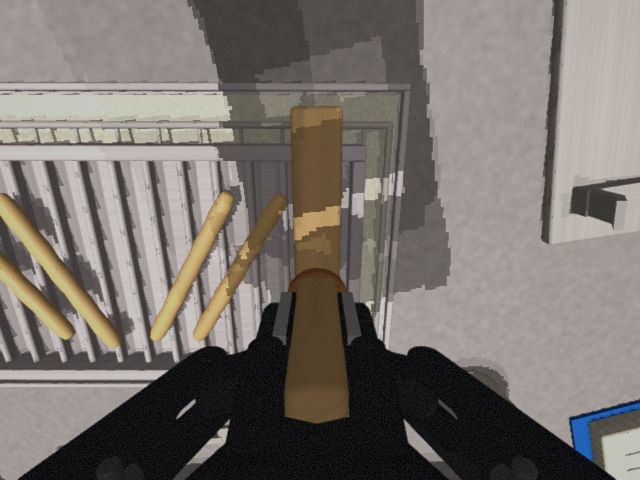

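>>> send_rows --pt "0 0 -0.2 0 0 0 0" --pt "0 0 -0.4 0 0 0 0" --pt "0 0 -0.6 0 0 0 0" --pt "0 0 -0.8 0 0 0 0" --pt "0 0 -1.0 0 0 0 0"

```text
t: 9.95
ee_pos: [0.5971, 0.1334, 0.0757]
eef_rot: [[0.0, 0.096, 0.995], [0.0, 0.995, -0.096], [-1.0, 0.0, 0.0]]
ft_force: [0.0, 1.7, 0.4]
opening: 0.0194
```

>>> send_rows --pt "0 0 -0.15 0 0 0 0" --pt "0 0 -0.3 0 0 0 0" --pt "0 0 -0.45 0 0 0 0" --pt "0 0 -0.6 0 0 0 0" --pt "0 0 -0.75 0 0 0 0"

```text
t: 10.37
ee_pos: [0.5964, 0.126, 0.0757]
eef_rot: [[0.0, 0.096, 0.995], [0.0, 0.995, -0.096], [-1.0, 0.0, 0.0]]
ft_force: [0.7, 1.7, 0.3]
opening: 0.0194
```

```bash
python3 -c "
from h import *
st(3,save='pics/w7.png')"
```

```text
t 10.47 F mean [0.02 0.51 0.69] sd [0.51 0.89 0.35] T [ 0.071 -0.129  0.017] z 0.0757 loc 0.0 0.0964
```

View pics/w7.png

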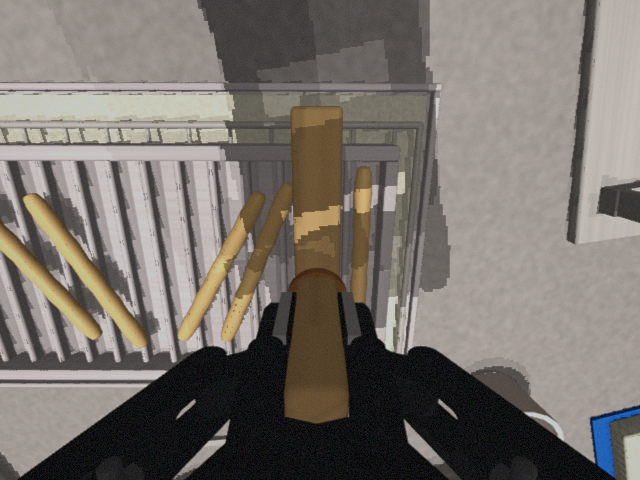

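The E stick sits at (362,240) behind the head and stayed in place. Stick 1's near end at (285,190) is now touching the head's front edge. Torque Ty says the far rim carries more load, so I'll level the head a little.

>>> send_rows --pt "0 0 -0.12 0 0 -0.002 0" --pt "0 0 -0.24 0 0 -0.004 0" --pt "0 0 -0.36 0 0 -0.004 0" --pt "0 0 -0.48 0 0 -0.004 0" --pt "0 0 -0.6 0 0 -0.004 0"

```text
t: 10.93
ee_pos: [0.5957, 0.1201, 0.0757]
eef_rot: [[0.004, 0.096, 0.995], [-0.0, 0.995, -0.096], [-1.0, 0.0, 0.004]]
ft_force: [0.6, 1.9, 1.0]
opening: 0.0192
```

```bash
python3 -c "
from h import *
st(3,save='pics/w8.png')"
```

```text
t 11.03 F mean [-0.31  0.91  1.12] sd [0.68 0.79 0.11] T [ 0.23   0.223 -0.053] z 0.07567 loc -0.0 0.0905
```

View pics/w8.png

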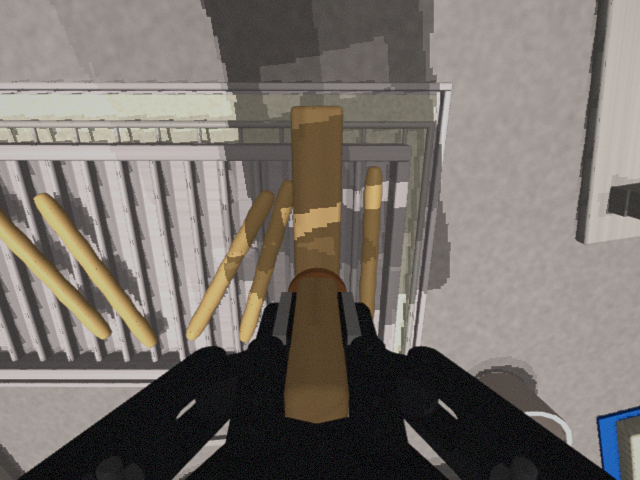

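Stick 1 is turning ahead of the head. The tilt correction went too far, so I'll take back half.

>>> send_rows --pt "0 0 -0.12 0 0 0.001 0" --pt "0 0 -0.24 0 0 0.002 0" --pt "0 0 -0.36 0 0 0.002 0" --pt "0 0 -0.48 0 0 0.002 0" --pt "0 0 -0.6 0 0 0.002 0"

```text
t: 11.5
ee_pos: [0.5952, 0.114, 0.0757]
eef_rot: [[0.002, 0.096, 0.995], [-0.0, 0.995, -0.096], [-1.0, -0.0, 0.002]]
ft_force: [0.7, 1.5, 0.8]
opening: 0.0194
```

```bash
python3 -c "
from h import *
st(3,save='pics/w9.png')"
```

```text
t 11.6 F mean [-0.25  0.24  0.35] sd [0.84 0.9  0.36] T [ 0.066  0.173 -0.027] z 0.07566 loc 0.0 0.0844
```

View pics/w9.png

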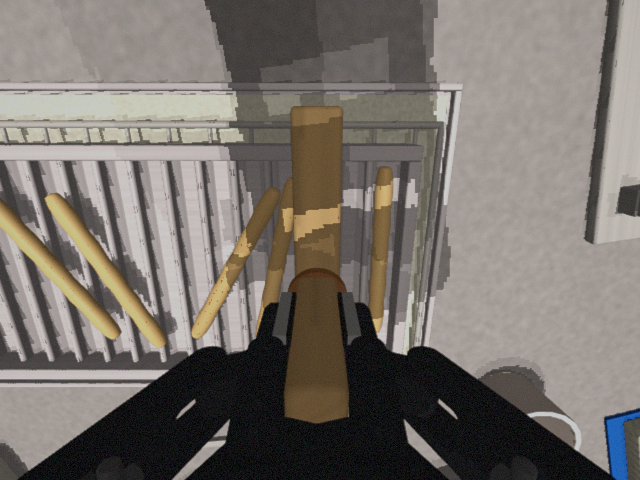

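>>> send_rows --pt "0 0 -0.12 0 0 0.001 0" --pt "0 0 -0.24 0 0 0.001 0" --pt "0 0 -0.36 0 0 0.001 0" --pt "0 0 -0.48 0 0 0.001 0" --pt "0 0 -0.6 0 0 0.001 0"

```text
t: 12.07
ee_pos: [0.5947, 0.1081, 0.0757]
eef_rot: [[0.001, 0.096, 0.995], [-0.0, 0.995, -0.096], [-1.0, 0.0, 0.001]]
ft_force: [-0.7, 1.9, 1.6]
opening: 0.0195
```

```bash
python3 -c "
from h import *
st(3,save='pics/w10.png')"
```

```text
t 12.17 F mean [0.07 0.49 0.98] sd [0.61 1.23 0.54] T [ 0.136 -0.003 -0.001] z 0.07569 loc 0.0 0.0785
```

View pics/w10.png

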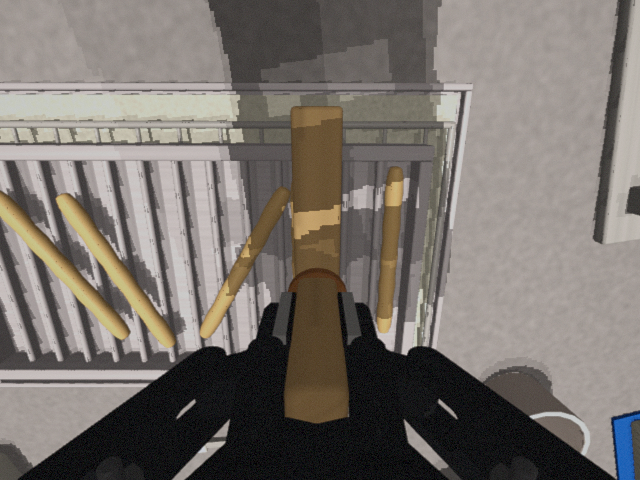

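The torque is balanced and stick 1 has dropped under the head. Drawing on.

>>> send_rows --pt "0 0 -0.15 0 0 0 0" --pt "0 0 -0.3 0 0 0 0" --pt "0 0 -0.45 0 0 0 0" --pt "0 0 -0.6 0 0 0 0" --pt "0 0 -0.75 0 0 0 0"

```text
t: 12.63
ee_pos: [0.5939, 0.1006, 0.0757]
eef_rot: [[0.001, 0.096, 0.995], [-0.0, 0.995, -0.096], [-1.0, 0.0, 0.001]]
ft_force: [-0.4, 1.9, -0.0]
opening: 0.0193
```

```bash
python3 -c "
from h import *
st(2)"
```

```text
t 12.68 F mean [-0.38  1.71  0.47] sd [0.04 0.16 0.49] T [ 0.209  0.014 -0.046] z 0.0757 loc 0.0 0.0709
```

>>> send_rows --pt "0 0 -0.15 0 0 0 0" --pt "0 0 -0.3 0 0 0 0" --pt "0 0 -0.45 0 0 0 0" --pt "0 0 -0.6 0 0 0 0" --pt "0 0 -0.75 0 0 0 0"

```text
t: 13.15
ee_pos: [0.5932, 0.0932, 0.0757]
eef_rot: [[0.001, 0.096, 0.995], [-0.0, 0.995, -0.096], [-1.0, 0.0, 0.001]]
ft_force: [-0.4, 0.5, 0.4]
opening: 0.0192
```

```bash
python3 -c "
from h import *
st(2,save='pics/w11.png')"
```

```text
t 13.2 F mean [-0.12  0.7   0.67] sd [0.31 0.23 0.24] T [ 0.26   0.023 -0.029] z 0.07568 loc 0.0 0.0634
```

View pics/w11.png

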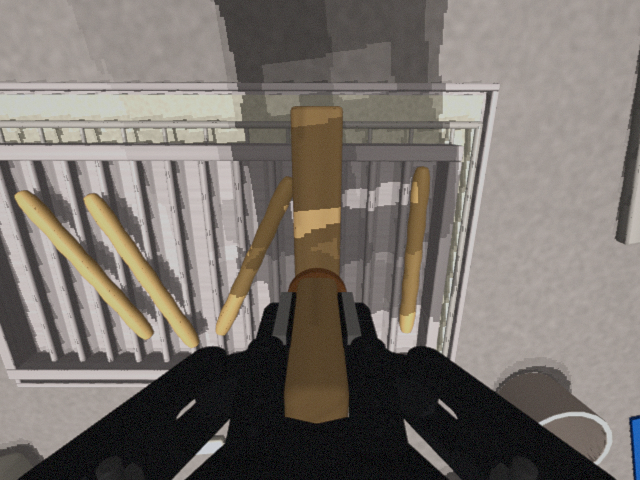

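>>> send_rows --pt "0 0 -0.13 0 0 0 0" --pt "0 0 -0.26 0 0 0 0" --pt "0 0 -0.39 0 0 0 0" --pt "0 0 -0.52 0 0 0 0" --pt "0 0 -0.65 0 0 0 0"

```text
t: 13.67
ee_pos: [0.5926, 0.0867, 0.0757]
eef_rot: [[0.001, 0.096, 0.995], [-0.0, 0.995, -0.096], [-1.0, 0.0, 0.001]]
ft_force: [-0.0, 0.9, 0.0]
opening: 0.0198
```

```bash
python3 -c "
from h import *
st(2)"
```

```text
t 13.72 F mean [-0.21  0.79  0.18] sd [0.21 0.14 0.16] T [ 0.218 -0.044 -0.01 ] z 0.07569 loc 0.0 0.057
```

>>> send_rows --pt "0 0 -0.13 0 0 0 0" --pt "0 0 -0.26 0 0 0 0" --pt "0 0 -0.39 0 0 0 0" --pt "0 0 -0.52 0 0 0 0" --pt "0 0 -0.65 0 0 0 0"

```text
t: 14.18
ee_pos: [0.5919, 0.0803, 0.0757]
eef_rot: [[0.001, 0.096, 0.995], [-0.0, 0.995, -0.096], [-1.0, 0.0, 0.001]]
ft_force: [-0.0, 2.5, 0.2]
opening: 0.0197
```

```bash
python3 -c "
from h import *
st(2,save='pics/w12.png')"
```

```text
t 14.23 F mean [0.35 1.62 0.92] sd [0.37 0.85 0.72] T [0.234 0.034 0.008] z 0.07569 loc 0.0 0.0505
```

View pics/w12.png

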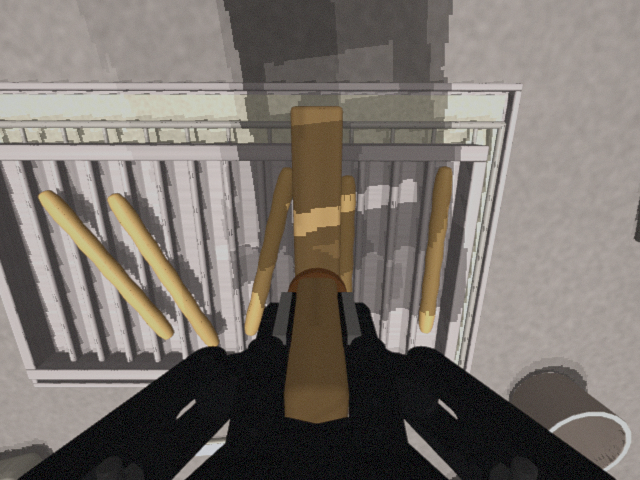

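Stick 1 has come out behind the head at (347,230), lying down along a flute. Stick 2 is turning at (285,175)–(250,330).

>>> send_rows --pt "0 0 -0.13 0 0 0 0" --pt "0 0 -0.26 0 0 0 0" --pt "0 0 -0.39 0 0 0 0" --pt "0 0 -0.52 0 0 0 0" --pt "0 0 -0.65 0 0 0 0"

```text
t: 14.7
ee_pos: [0.5913, 0.0738, 0.0757]
eef_rot: [[0.001, 0.096, 0.995], [-0.0, 0.995, -0.096], [-1.0, 0.0, 0.001]]
ft_force: [-0.4, 0.8, 0.7]
opening: 0.0194
```

```bash
python3 -c "
from h import *
st(2)"
```

```text
t 14.75 F mean [0.2  0.56 0.64] sd [0.56 0.2  0.05] T [ 0.225  0.014 -0.005] z 0.07567 loc 0.0 0.044
```

>>> send_rows --pt "0 0 -0.13 0 0 0 0" --pt "0 0 -0.26 0 0 0 0" --pt "0 0 -0.39 0 0 0 0" --pt "0 0 -0.52 0 0 0 0" --pt "0 0 -0.65 0 0 0 0"

```text
t: 15.22
ee_pos: [0.5907, 0.0673, 0.0757]
eef_rot: [[0.001, 0.096, 0.995], [-0.0, 0.995, -0.096], [-1.0, 0.0, 0.001]]
ft_force: [0.5, 1.8, 0.2]
opening: 0.0193
```

```bash
python3 -c "
from h import *
st(2,save='pics/w13.png')"
```

```text
t 15.27 F mean [ 0.28  1.48 -0.03] sd [0.24 0.3  0.21] T [0.244 0.006 0.005] z 0.0757 loc 0.0 0.0375
```

View pics/w13.png

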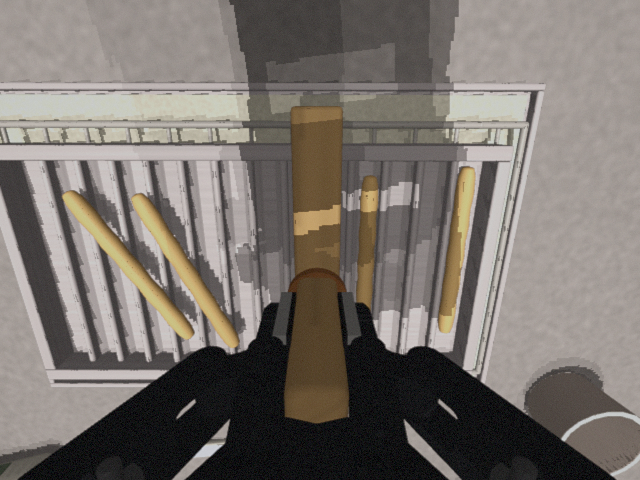

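Stick 1 lies in its flute and stick 2 has slipped under the head.

>>> send_rows --pt "0 0.005 -0.15 0 0 0 0" --pt "0 0.01 -0.3 0 0 0 0" --pt "0 0.01 -0.45 0 0 0 0" --pt "0 0.01 -0.6 0 0 0 0" --pt "0 0.01 -0.75 0 0 0 0"

```text
t: 15.73
ee_pos: [0.59, 0.0598, 0.0756]
eef_rot: [[0.001, 0.096, 0.995], [-0.0, 0.995, -0.096], [-1.0, 0.0, 0.001]]
ft_force: [0.2, 1.9, 0.8]
opening: 0.0195
```

```bash
python3 -c "
from h import *
st(2)"
```

```text
t 15.78 F mean [0.38 1.5  0.69] sd [0.14 0.38 0.07] T [0.262 0.056 0.024] z 0.0756 loc 0.0 0.0299
```

>>> send_rows --pt "0 0 -0.13 0 0 0 0" --pt "0 0 -0.26 0 0 0 0" --pt "0 0 -0.39 0 0 0 0" --pt "0 0 -0.52 0 0 0 0" --pt "0 0 -0.65 0 0 0 0"

```text
t: 16.25
ee_pos: [0.5894, 0.0534, 0.0756]
eef_rot: [[0.001, 0.096, 0.995], [-0.0, 0.995, -0.096], [-1.0, 0.0, 0.001]]
ft_force: [0.0, 1.9, 0.5]
opening: 0.0193
```

```bash
python3 -c "
from h import *
st(2,save='pics/w14.png')"
```

```text
t 16.3 F mean [0.23 1.37 0.84] sd [0.2  0.55 0.36] T [0.236 0.019 0.003] z 0.07559 loc 0.0 0.0235
```

View pics/w14.png

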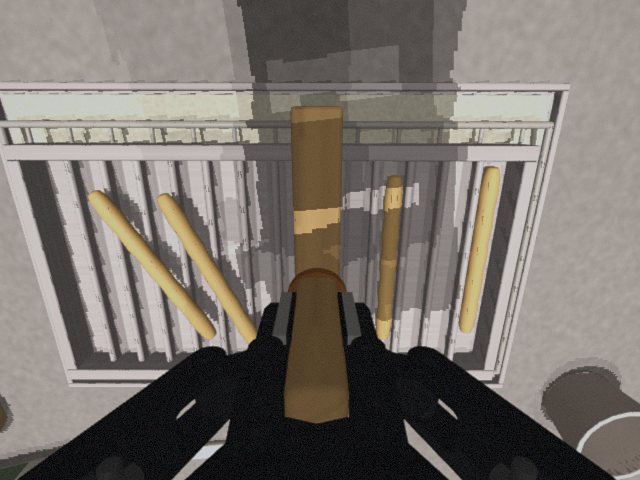

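>>> send_rows --pt "0 0 -0.15 0 0 0 0" --pt "0 0 -0.3 0 0 0 0" --pt "0 0 -0.45 0 0 0 0" --pt "0 0 -0.6 0 0 0 0" --pt "0 0 -0.75 0 0 0 0"

```text
t: 16.77
ee_pos: [0.5886, 0.0459, 0.0756]
eef_rot: [[0.001, 0.096, 0.995], [-0.0, 0.995, -0.096], [-1.0, -0.0, 0.001]]
ft_force: [0.2, 0.5, 0.8]
opening: 0.0196
```

```bash
python3 -c "
from h import *
st(2,cam='scene',save='pics/s15.png')
p=cv2.imread('pics/s15.png');cv2.imwrite('pics/s15z.png',cv2.resize(p[200:400,220:460],None,fx=3,fy=3,interpolation=cv2.INTER_CUBIC))"
```

```text
t 16.82 F mean [0.35 0.52 1.21] sd [0.14 0.06 0.39] T [0.268 0.025 0.007] z 0.07556 loc 0.0 0.0159
```

View pics/s15z.png

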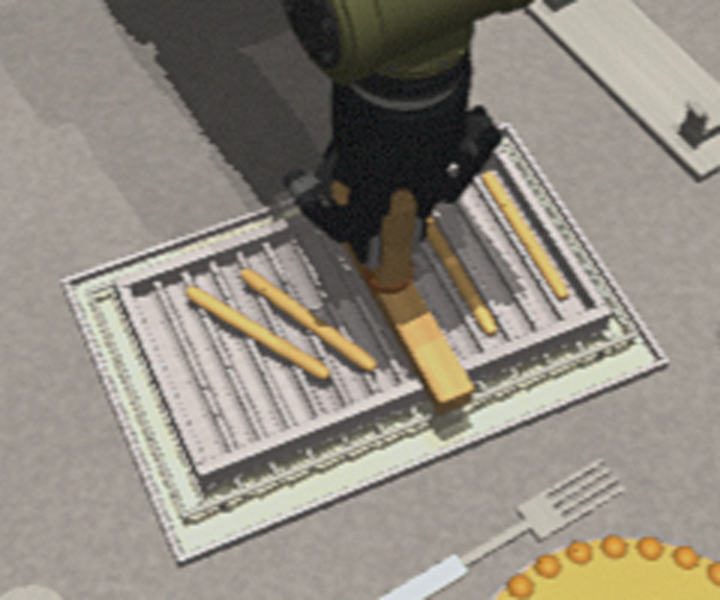

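From the scene side, stick 1 and E lie in their flutes and the next stick is just ahead of the head. I'll continue.

>>> send_rows --pt "0 0 -0.13 0 0 0 0" --pt "0 0 -0.26 0 0 0 0" --pt "0 0 -0.39 0 0 0 0" --pt "0 0 -0.52 0 0 0 0" --pt "0 0 -0.65 0 0 0 0"

```text
t: 17.28
ee_pos: [0.588, 0.0395, 0.0756]
eef_rot: [[0.001, 0.096, 0.995], [-0.0, 0.995, -0.096], [-1.0, 0.0, 0.001]]
ft_force: [0.5, 1.8, 0.4]
opening: 0.019
```

```bash
python3 -c "
from h import *
st(2)"
```

```text
t 17.33 F mean [0.26 1.21 1.19] sd [0.25 0.59 0.82] T [ 0.246  0.023 -0.025] z 0.07559 loc 0.0 0.0095
```

>>> send_rows --pt "0 0 -0.13 0 0 0 0" --pt "0 0 -0.26 0 0 0 0" --pt "0 0 -0.39 0 0 0 0" --pt "0 0 -0.52 0 0 0 0" --pt "0 0 -0.65 0 0 0 0"

```text
t: 17.8
ee_pos: [0.5874, 0.033, 0.0756]
eef_rot: [[0.001, 0.096, 0.995], [-0.0, 0.995, -0.096], [-1.0, 0.0, 0.001]]
ft_force: [-0.3, 2.0, 0.4]
opening: 0.0191
```

```bash
cat >> h.py <<'E'
def two(a):
    st(1,save=f'pics/w{a}.png');st(2,cam='scene',save='pics/tmp.png')
    w=cv2.imread(f'pics/w{a}.png')[80:400];p=cv2.imread('pics/tmp.png')
    s=cv2.resize(p[200:400,220:460],(390,320),interpolation=cv2.INTER_CUBIC)
    w=cv2.resize(w[:,100:500],(400,320))
    cv2.imwrite(f'pics/b{a}.png',np.hstack([w,s]))
E
python3 -c "
from h import *
two(16)"
```

```text
t 17.8 F mean [-0.33  2.05  0.45] sd [0. 0. 0.] T [ 0.316 -0.02  -0.035] z 0.07559 loc 0.0 0.0031
t 17.9 F mean [-0.14  0.34  0.95] sd [0.42 0.8  0.41] T [0.047 0.021 0.011] z 0.07556 loc 0.0 0.0029
```

View pics/b16.png

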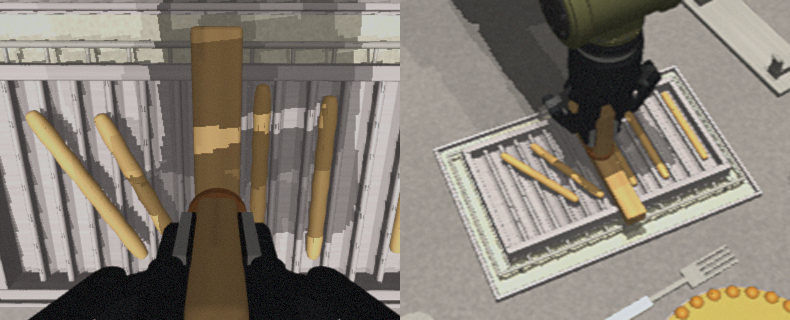

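Sticks 1 and 2 now both lie behind the head in separate flutes. Stick 3 is about to touch.

>>> send_rows --pt "0 0 -0.13 0 0 0 0" --pt "0 0 -0.26 0 0 0 0" --pt "0 0 -0.39 0 0 0 0" --pt "0 0 -0.52 0 0 0 0" --pt "0 0 -0.65 0 0 0 0"

```text
t: 18.37
ee_pos: [0.5868, 0.0265, 0.0756]
eef_rot: [[0.001, 0.096, 0.995], [-0.0, 0.995, -0.096], [-1.0, 0.0, 0.001]]
ft_force: [-0.1, 1.2, 0.8]
opening: 0.0193
```

```bash
python3 -c "
from h import *
st(2)"
```

```text
t 18.42 F mean [0.1  1.06 1.05] sd [0.16 0.18 0.25] T [ 0.282  0.016 -0.02 ] z 0.07557 loc 0.0 -0.0035
```

>>> send_rows --pt "0 0 -0.13 0 0 0 0" --pt "0 0 -0.26 0 0 0 0" --pt "0 0 -0.39 0 0 0 0" --pt "0 0 -0.52 0 0 0 0" --pt "0 0 -0.65 0 0 0 0"

```text
t: 18.88
ee_pos: [0.5862, 0.02, 0.0756]
eef_rot: [[0.001, 0.096, 0.995], [-0.0, 0.995, -0.096], [-1.0, 0.0, 0.001]]
ft_force: [-0.1, 1.3, 1.0]
opening: 0.0194
```

```bash
python3 -c "
from h import *
two(17)"
```

```text
t 18.88 F mean [-0.1   1.28  0.96] sd [0. 0. 0.] T [ 0.291 -0.017  0.046] z 0.07557 loc 0.0 -0.0099
t 18.98 F mean [-0.28  0.2   1.05] sd [0.72 0.64 0.86] T [0.073 0.019 0.024] z 0.0756 loc 0.0 -0.0101
```

View pics/b17.png

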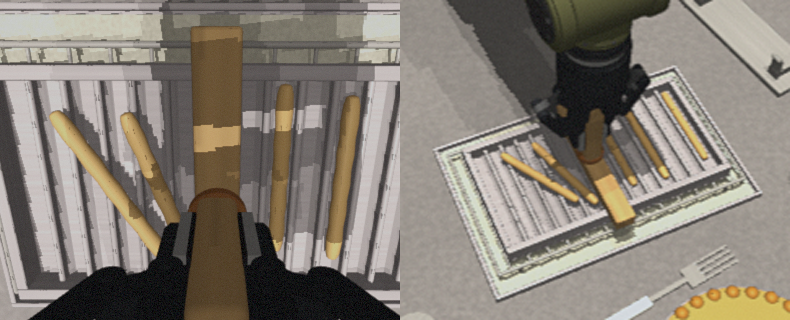

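>>> send_rows --pt "0 0 -0.1 0 0 0 0" --pt "0 0 -0.2 0 0 0 0" --pt "0 0 -0.3 0 0 0 0" --pt "0 0 -0.4 0 0 0 0" --pt "0 0 -0.5 0 0 0 0"

```text
t: 19.45
ee_pos: [0.5857, 0.0151, 0.0756]
eef_rot: [[0.001, 0.096, 0.995], [-0.0, 0.995, -0.096], [-1.0, 0.0, 0.001]]
ft_force: [-0.0, 1.6, 1.0]
opening: 0.0197
```

```bash
python3 -c "
from h import *
st(2)"
```

```text
t 19.5 F mean [-0.28  0.89  0.69] sd [0.28 0.7  0.28] T [ 0.293  0.047 -0.021] z 0.07559 loc 0.0 -0.0149
```

>>> send_rows --pt "0 0 -0.1 0 0 0 0" --pt "0 0 -0.2 0 0 0 0" --pt "0 0 -0.3 0 0 0 0" --pt "0 0 -0.4 0 0 0 0" --pt "0 0 -0.5 0 0 0 0"

```text
t: 19.97
ee_pos: [0.5852, 0.0101, 0.0756]
eef_rot: [[0.001, 0.096, 0.995], [-0.0, 0.995, -0.096], [-1.0, 0.0, 0.001]]
ft_force: [-0.2, 1.7, 1.2]
opening: 0.0196
```

```bash
python3 -c "
from h import *
two(18)"
```

```text
t 19.97 F mean [-0.19  1.66  1.21] sd [0. 0. 0.] T [0.289 0.031 0.069] z 0.0756 loc 0.0 -0.0199
t 20.07 F mean [-0.2   0.71  0.33] sd [0.27 0.27 0.53] T [0.162 0.004 0.009] z 0.07559 loc 0.0 -0.02
```

View pics/b18.png

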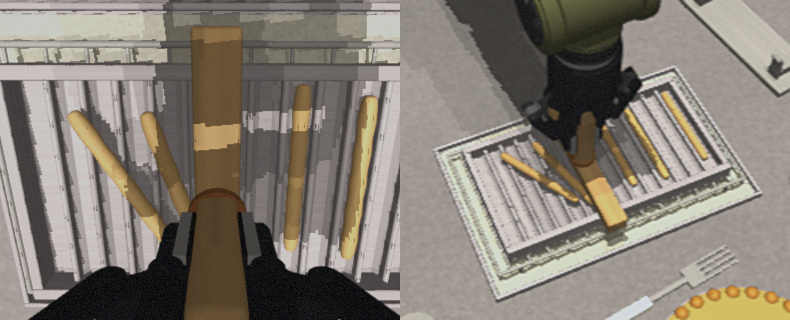

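Stick 3 is turning, and forces stay near 2–3 N.

>>> send_rows --pt "0 0 -0.1 0 0 0 0" --pt "0 0 -0.2 0 0 0 0" --pt "0 0 -0.3 0 0 0 0" --pt "0 0 -0.4 0 0 0 0" --pt "0 0 -0.5 0 0 0 0"

```text
t: 20.53
ee_pos: [0.5847, 0.0052, 0.0756]
eef_rot: [[0.001, 0.096, 0.995], [-0.0, 0.995, -0.096], [-1.0, 0.0, 0.001]]
ft_force: [-0.3, 1.4, 1.1]
opening: 0.019
```

```bash
python3 -c "
from h import *
st(2)"
```

```text
t 20.58 F mean [-0.03  1.31  1.27] sd [0.24 0.1  0.19] T [0.263 0.008 0.053] z 0.07559 loc 0.0 -0.025
```

>>> send_rows --pt "0 0 -0.1 0 0 0 0" --pt "0 0 -0.2 0 0 0 0" --pt "0 0 -0.3 0 0 0 0" --pt "0 0 -0.4 0 0 0 0" --pt "0 0 -0.5 0 0 0 0"

```text
t: 21.05
ee_pos: [0.5846, 0.0001, 0.076]
eef_rot: [[0.002, 0.096, 0.995], [-0.0, 0.995, -0.096], [-1.0, -0.0, 0.002]]
ft_force: [1.1, 0.5, 4.6]
opening: 0.0192
```

```bash
python3 -c "
from h import *
two(19)"
```

```text
t 21.05 F mean [1.11 0.52 4.56] sd [0. 0. 0.] T [ 0.108 -0.47   0.039] z 0.07602 loc 0.0004 -0.0299
t 21.15 F mean [ 0.52 -0.27  5.44] sd [0.02 0.05 0.64] T [-0.113 -0.423 -0.021] z 0.07599 loc 0.0004 -0.0301
```

View pics/b19.png

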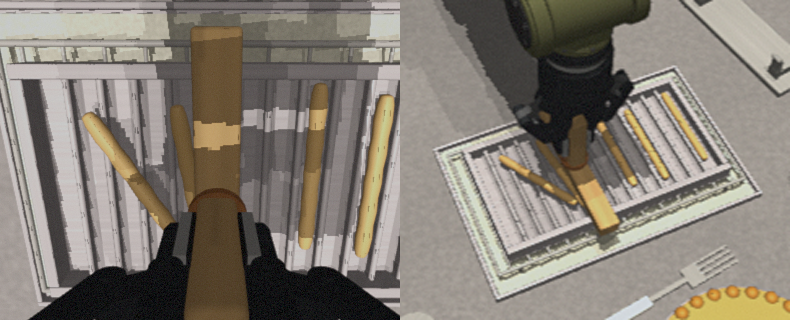

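Fz jumped by about 7 N, with the far end of stick 3 catching under the head. Easing up and back.

>>> send_rows --pt "0 -0.12 0.1 0 0 0 0" --pt "0 -0.12 0.2 0 0 0 0" --pt "0 -0.12 0.3 0 0 0 0"

```text
t: 21.45
ee_pos: [0.584, 0.0034, 0.0763]
eef_rot: [[-0.001, 0.096, 0.995], [0.0, 0.995, -0.096], [-1.0, -0.0, -0.001]]
ft_force: [1.0, -0.1, -1.3]
opening: 0.0193
```

```bash
python3 -c "
from h import *
two(20)"
```

```text
t 21.45 F mean [ 0.97 -0.06 -1.26] sd [0. 0. 0.] T [-0.088  0.032  0.034] z 0.07627 loc -0.0005 -0.0267
t 21.55 F mean [ 0.56  0.69 -0.13] sd [0.21 0.19 1.04] T [ 0.002  0.024 -0.042] z 0.07615 loc -0.0006 -0.0266
```

View pics/b20.png

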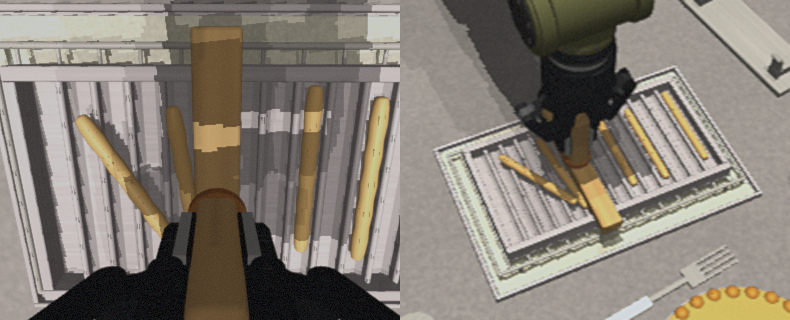

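```bash
python3 -c "
from h import *
p=cv2.imread('pics/tmp.png');cv2.imwrite('pics/z20.png',cv2.resize(p[255:355,290:410],None,fx=6,fy=6,interpolation=cv2.INTER_CUBIC))"
```

```text
(no output)
```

View pics/z20.png

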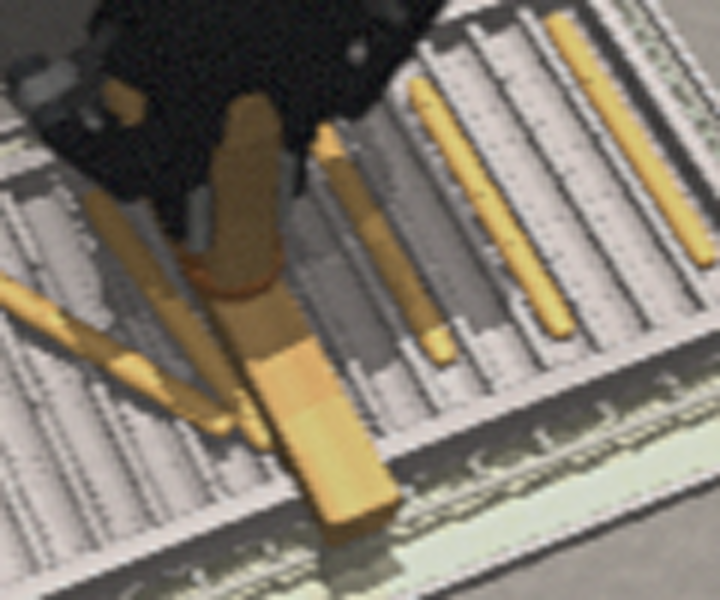

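Stick 3's far end at (265,440) has run up against stick 4's end at (225,425). I'll nudge on slowly at a lighter load.

>>> send_rows --pt "0 0.03 -0.1 0 0 0 0" --pt "0 0.03 -0.2 0 0 0 0" --pt "0 0.03 -0.25 0 0 0 0"

```text
t: 21.85
ee_pos: [0.5842, 0.0006, 0.0764]
eef_rot: [[0.001, 0.096, 0.995], [-0.0, 0.995, -0.096], [-1.0, -0.0, 0.001]]
ft_force: [0.3, 0.3, -1.1]
opening: 0.0193
```

```bash
python3 -c "
from h import *
st(2)"
```

```text
t 21.9 F mean [-0.13  0.53 -1.53] sd [0.38 0.22 0.4 ] T [-0.01   0.049  0.014] z 0.07637 loc -0.0 -0.0295
```

>>> send_rows --pt "0 0 -0.05 0 0 0 0" --pt "0 0 -0.1 0 0 0 0"

```text
t: 22.12
ee_pos: [0.5842, -0.0003, 0.0764]
eef_rot: [[0.001, 0.096, 0.995], [-0.0, 0.995, -0.096], [-1.0, 0.0, 0.001]]
ft_force: [0.1, 0.6, -1.7]
opening: 0.0196
```

```bash
python3 -c "
from h import *
st(2)"
```

```text
t 22.17 F mean [ 0.26  0.15 -1.32] sd [0.16 0.43 0.39] T [0.014 0.011 0.028] z 0.07643 loc -0.0 -0.0304
```

>>> send_rows --pt "0 0.03 -0.05 0 0 0 0" --pt "0 0.05 -0.1 0 0 0 0" --pt "0 0.05 -0.15 0 0 0 0"

```text
t: 22.47
ee_pos: [0.5841, -0.0017, 0.076]
eef_rot: [[0.001, 0.096, 0.995], [-0.0, 0.995, -0.096], [-1.0, 0.0, 0.001]]
ft_force: [0.2, 0.6, -1.0]
opening: 0.0193
```

```bash
python3 -c "
from h import *
two(21)
p=cv2.imread('pics/tmp.png');cv2.imwrite('pics/z21.png',cv2.resize(p[255:355,290:410],None,fx=6,fy=6,interpolation=cv2.INTER_CUBIC))"
```

```text
t 22.47 F mean [ 0.17  0.59 -1.05] sd [0. 0. 0.] T [ 0.172  0.064 -0.08 ] z 0.07601 loc 0.0 -0.0318
t 22.57 F mean [-0.27  0.62 -0.23] sd [0.5  0.13 0.18] T [ 0.091  0.115 -0.025] z 0.07604 loc 0.0001 -0.0318
```

View pics/z21.png

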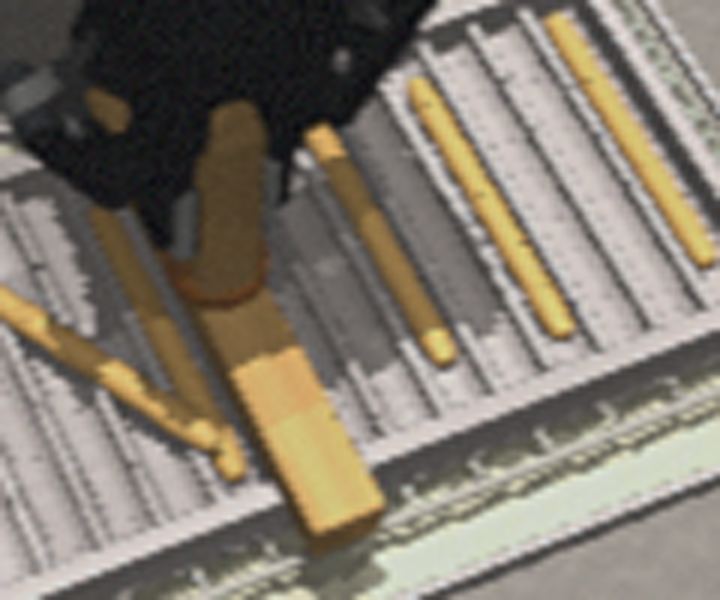

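View pics/b21.png

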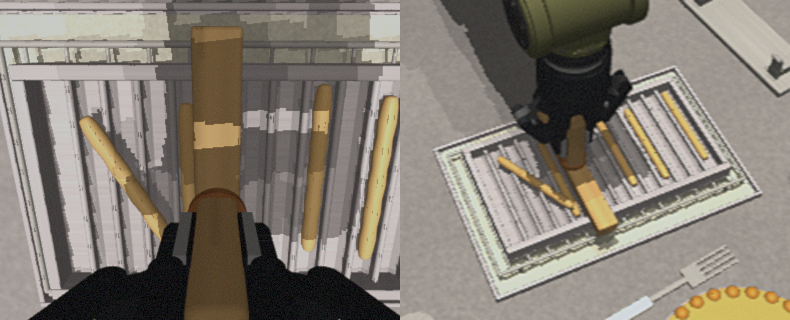

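Stick 3 has dropped into its flute, with its far end at (232,470). Stick 4's end touches it at (205,435). I'll continue gently.

>>> send_rows --pt "0 0 -0.08 0 0 0 0" --pt "0 0 -0.16 0 0 0 0" --pt "0 0 -0.24 0 0 0 0" --pt "0 0 -0.32 0 0 0 0"

```text
t: 22.95
ee_pos: [0.5838, -0.005, 0.076]
eef_rot: [[0.001, 0.096, 0.995], [-0.0, 0.995, -0.096], [-1.0, 0.0, 0.001]]
ft_force: [-0.1, 0.1, -0.8]
opening: 0.0192
```

```bash
python3 -c "
from h import *
st(2)"
```

```text
t 23.0 F mean [-0.18 -0.02 -0.73] sd [0.06 0.14 0.1 ] T [ 0.082  0.085 -0.025] z 0.076 loc 0.0 -0.0352
```

>>> send_rows --pt "0 0 -0.08 0 0 0 0" --pt "0 0 -0.16 0 0 0 0" --pt "0 0 -0.24 0 0 0 0" --pt "0 0 -0.32 0 0 0 0"

```text
t: 23.38
ee_pos: [0.5835, -0.0082, 0.076]
eef_rot: [[0.001, 0.096, 0.995], [-0.0, 0.995, -0.096], [-1.0, -0.0, 0.001]]
ft_force: [-0.9, 0.7, -0.4]
opening: 0.0195
```

```bash
python3 -c "
from h import *
two(22)
p=cv2.imread('pics/tmp.png');cv2.imwrite('pics/z22.png',cv2.resize(p[255:355,290:410],None,fx=6,fy=6,interpolation=cv2.INTER_CUBIC))"
```

```text
t 23.38 F mean [-0.86  0.67 -0.35] sd [0. 0. 0.] T [ 0.084  0.09  -0.061] z 0.07598 loc 0.0 -0.0383
t 23.48 F mean [ 0.54 -0.17 -0.61] sd [0.41 0.84 0.08] T [-0.035  0.118 -0.011] z 0.076 loc 0.0 -0.0384
```

View pics/z22.png

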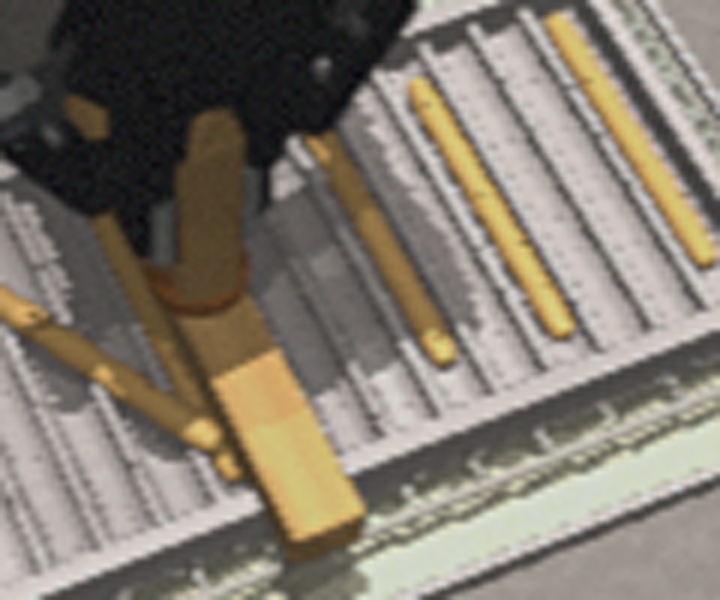

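>>> send_rows --pt "0 0.01 -0.08 0 0 0 0" --pt "0 0.01 -0.16 0 0 0 0" --pt "0 0.01 -0.24 0 0 0 0" --pt "0 0.01 -0.32 0 0 0 0"

```text
t: 23.87
ee_pos: [0.5832, -0.0113, 0.0759]
eef_rot: [[0.001, 0.096, 0.995], [-0.0, 0.995, -0.096], [-1.0, 0.0, 0.001]]
ft_force: [-0.4, 1.1, -0.2]
opening: 0.0191
```

```bash
python3 -c "
from h import *
st(2)"
```

```text
t 23.92 F mean [-0.25  0.75  0.02] sd [0.11 0.38 0.17] T [ 0.148  0.103 -0.022] z 0.0759 loc 0.0 -0.0415
```

>>> send_rows --pt "0 0 -0.08 0 0 0 0" --pt "0 0 -0.16 0 0 0 0" --pt "0 0 -0.24 0 0 0 0" --pt "0 0 -0.32 0 0 0 0"

```text
t: 24.3
ee_pos: [0.5829, -0.0146, 0.0759]
eef_rot: [[0.001, 0.096, 0.995], [-0.0, 0.995, -0.096], [-1.0, 0.0, 0.001]]
ft_force: [0.3, 1.4, 0.1]
opening: 0.0194
```

```bash
python3 -c "
from h import *
two(23)
p=cv2.imread('pics/tmp.png');cv2.imwrite('pics/z23.png',cv2.resize(p[255:355,280:400],None,fx=6,fy=6,interpolation=cv2.INTER_CUBIC))"
```

```text
t 24.3 F mean [0.35 1.4  0.15] sd [0. 0. 0.] T [ 0.206  0.068 -0.025] z 0.07588 loc 0.0 -0.0447
t 24.4 F mean [ 0.51  0.55 -0.35] sd [0.21 1.37 0.44] T [ 0.031  0.13  -0.   ] z 0.0759 loc 0.0 -0.0448
```

View pics/z23.png

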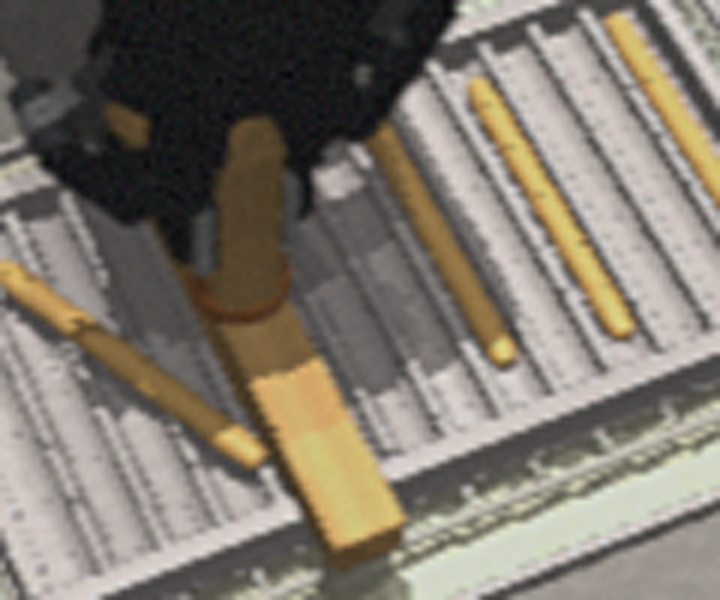

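>>> send_rows --pt "0 0 -0.1 0 0 0 0" --pt "0 0 -0.2 0 0 0 0" --pt "0 0 -0.3 0 0 0 0" --pt "0 0 -0.4 0 0 0 0"

```text
t: 24.78
ee_pos: [0.5825, -0.0186, 0.0759]
eef_rot: [[0.001, 0.096, 0.995], [-0.0, 0.995, -0.096], [-1.0, 0.0, 0.001]]
ft_force: [-0.3, 1.2, 0.2]
opening: 0.0195
```

```bash
python3 -c "
from h import *
st(2)"
```

```text
t 24.83 F mean [-0.04  1.11  0.34] sd [0.25 0.11 0.14] T [ 0.124  0.091 -0.048] z 0.07588 loc 0.0 -0.0488
```

>>> send_rows --pt "0 0 -0.1 0 0 0 0" --pt "0 0 -0.2 0 0 0 0" --pt "0 0 -0.3 0 0 0 0" --pt "0 0 -0.4 0 0 0 0"

```text
t: 25.22
ee_pos: [0.5821, -0.0225, 0.0759]
eef_rot: [[0.001, 0.096, 0.995], [-0.0, 0.995, -0.096], [-1.0, 0.0, 0.001]]
ft_force: [-0.3, 1.5, 0.6]
opening: 0.0192
```

```bash
python3 -c "
from h import *
two(24)
p=cv2.imread('pics/tmp.png');cv2.imwrite('pics/z24.png',cv2.resize(p[255:355,280:400],None,fx=6,fy=6,interpolation=cv2.INTER_CUBIC))"
```

```text
t 25.22 F mean [-0.27  1.5   0.59] sd [0. 0. 0.] T [0.19  0.039 0.001] z 0.07587 loc 0.0 -0.0527
t 25.32 F mean [-0.04  0.17  0.62] sd [0.05 0.6  0.39] T [-0.042  0.126 -0.046] z 0.0759 loc 0.0 -0.0528
```

View pics/z24.png

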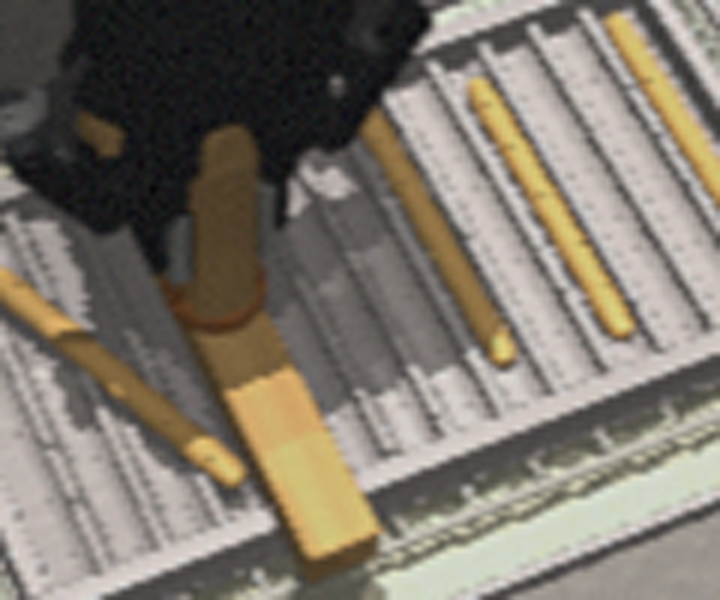

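Going well: stick 4 is turning and the load is about 2.3 N.

>>> send_rows --pt "0 0 -0.1 0 0 0 0" --pt "0 0 -0.2 0 0 0 0" --pt "0 0 -0.3 0 0 0 0" --pt "0 0 -0.4 0 0 0 0"

```text
t: 25.7
ee_pos: [0.5817, -0.0265, 0.0759]
eef_rot: [[0.001, 0.096, 0.995], [-0.0, 0.995, -0.096], [-1.0, 0.0, 0.001]]
ft_force: [0.0, 0.3, -0.0]
opening: 0.0191
```

```bash
python3 -c "
from h import *
st(2)"
```

```text
t 25.75 F mean [-0.05 -0.13 -0.  ] sd [0.09 0.47 0.03] T [ 0.121  0.086 -0.019] z 0.07588 loc 0.0 -0.0568
```

>>> send_rows --pt "0 0 -0.1 0 0 0 0" --pt "0 0 -0.2 0 0 0 0" --pt "0 0 -0.3 0 0 0 0" --pt "0 0 -0.4 0 0 0 0"

```text
t: 26.13
ee_pos: [0.5813, -0.0305, 0.0759]
eef_rot: [[0.001, 0.096, 0.995], [-0.0, 0.995, -0.096], [-1.0, 0.0, 0.001]]
ft_force: [0.1, 1.0, 0.2]
opening: 0.0194
```

```bash
python3 -c "
from h import *
two(25)
p=cv2.imread('pics/tmp.png');cv2.imwrite('pics/z25.png',cv2.resize(p[255:355,280:400],None,fx=6,fy=6,interpolation=cv2.INTER_CUBIC))"
```

```text
t 26.13 F mean [0.07 1.01 0.16] sd [0. 0. 0.] T [ 0.162  0.102 -0.065] z 0.0759 loc 0.0 -0.0607
t 26.23 F mean [ 0.35 -0.26  0.06] sd [0.39 0.59 0.22] T [0.012 0.085 0.003] z 0.07588 loc 0.0 -0.0608
```

View pics/z25.png

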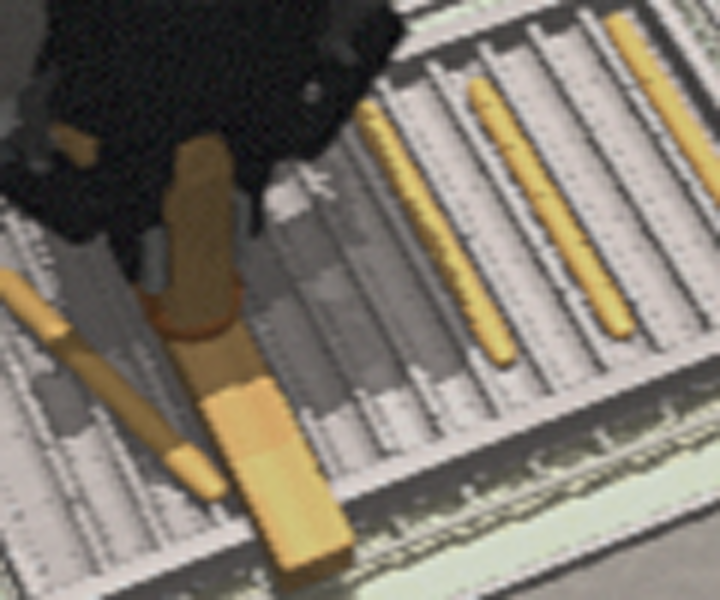

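View pics/b25.png

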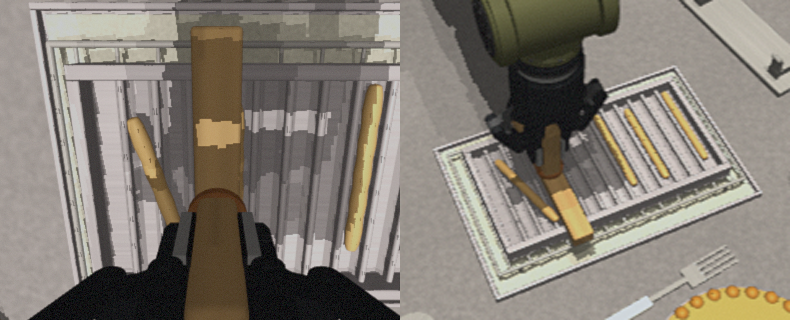

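>>> send_rows --pt "0 0 -0.1 0 0 0 0" --pt "0 0 -0.2 0 0 0 0" --pt "0 0 -0.3 0 0 0 0" --pt "0 0 -0.4 0 0 0 0"

```text
t: 26.62
ee_pos: [0.5809, -0.0345, 0.0759]
eef_rot: [[0.001, 0.096, 0.995], [-0.0, 0.995, -0.096], [-1.0, 0.0, 0.001]]
ft_force: [-0.2, 1.3, 0.2]
opening: 0.0192
```

```bash
python3 -c "
from h import *
st(2)"
```

```text
t 26.67 F mean [-0.37  0.8   0.17] sd [0.18 0.48 0.  ] T [ 0.188  0.118 -0.026] z 0.07588 loc 0.0 -0.0647
```

>>> send_rows --pt "0 0 -0.1 0 0 0 0" --pt "0 0 -0.2 0 0 0 0" --pt "0 0 -0.3 0 0 0 0" --pt "0 0 -0.4 0 0 0 0"

```text
t: 27.05
ee_pos: [0.5805, -0.0384, 0.0759]
eef_rot: [[0.001, 0.096, 0.995], [-0.0, 0.995, -0.096], [-1.0, 0.0, 0.001]]
ft_force: [-0.2, 0.2, 0.8]
opening: 0.0197
```

```bash
python3 -c "
from h import *
two(26)
p=cv2.imread('pics/tmp.png');cv2.imwrite('pics/z26.png',cv2.resize(p[255:355,280:400],None,fx=6,fy=6,interpolation=cv2.INTER_CUBIC))"
```

```text
t 27.05 F mean [-0.15  0.19  0.76] sd [0. 0. 0.] T [ 0.169  0.081 -0.07 ] z 0.07586 loc 0.0 -0.0687
t 27.15 F mean [ 0.31  0.09 -0.16] sd [0.08 0.22 0.45] T [ 0.013  0.143 -0.004] z 0.07588 loc 0.0 -0.0688
```

View pics/z26.png

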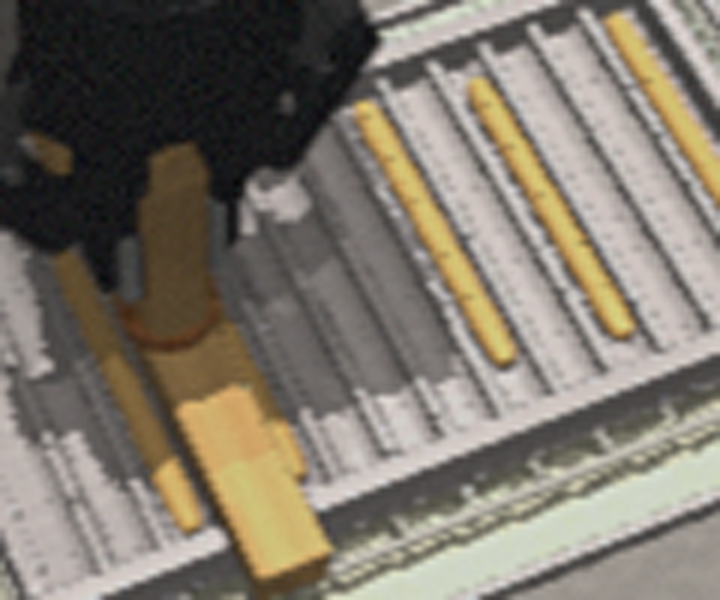

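View pics/b26.png

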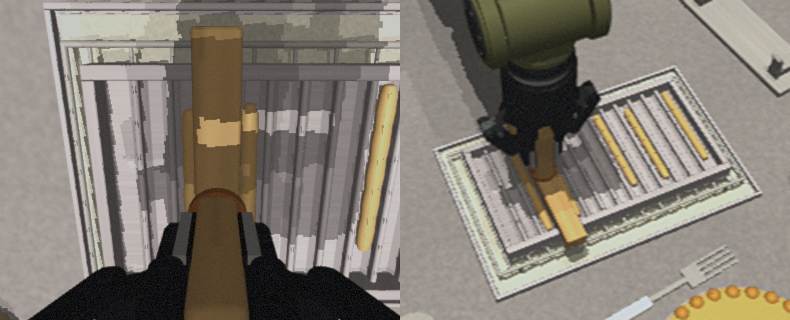

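Stick 4 has dropped into a flute just ahead, and stick 3 is coming out behind in its own. Drawing on to the far end.

>>> send_rows --pt "0 0 -0.12 0 0 0 0" --pt "0 0 -0.24 0 0 0 0" --pt "0 0 -0.36 0 0 0 0" --pt "0 0 -0.48 0 0 0 0" --pt "0 0 -0.6 0 0 0 0"

```text
t: 27.62
ee_pos: [0.58, -0.0445, 0.0759]
eef_rot: [[0.001, 0.096, 0.995], [-0.0, 0.995, -0.096], [-1.0, 0.0, 0.001]]
ft_force: [0.2, 0.8, -0.3]
opening: 0.0193
```

```bash
python3 -c "
from h import *
st(2)"
```

```text
t 27.67 F mean [-0.57  0.36 -0.26] sd [0.76 0.44 0.03] T [ 0.148  0.048 -0.011] z 0.07587 loc 0.0 -0.0748
```

>>> send_rows --pt "0 0 -0.12 0 0 0 0" --pt "0 0 -0.24 0 0 0 0" --pt "0 0 -0.36 0 0 0 0" --pt "0 0 -0.48 0 0 0 0" --pt "0 0 -0.6 0 0 0 0"

```text
t: 28.13
ee_pos: [0.5794, -0.0505, 0.0759]
eef_rot: [[0.001, 0.096, 0.995], [-0.0, 0.995, -0.096], [-1.0, 0.0, 0.001]]
ft_force: [-0.5, 0.7, 0.0]
opening: 0.0193
```

```bash
python3 -c "
from h import *
st(2)"
```

```text
t 28.18 F mean [-0.57  0.74 -0.35] sd [0.08 0.04 0.39] T [ 0.144  0.061 -0.027] z 0.07589 loc 0.0 -0.0808
```

>>> send_rows --pt "0 0 -0.12 0 0 0 0" --pt "0 0 -0.24 0 0 0 0" --pt "0 0 -0.36 0 0 0 0" --pt "0 0 -0.48 0 0 0 0" --pt "0 0 -0.6 0 0 0 0"

```text
t: 28.65
ee_pos: [0.5788, -0.0564, 0.0759]
eef_rot: [[0.001, 0.096, 0.995], [-0.0, 0.995, -0.096], [-1.0, 0.0, 0.001]]
ft_force: [0.8, 1.2, 0.7]
opening: 0.0192
```

```bash
python3 -c "
from h import *
two(27)"
```

```text
t 28.65 F mean [0.79 1.2  0.68] sd [0. 0. 0.] T [ 0.118  0.087 -0.041] z 0.07589 loc 0.0 -0.0867
t 28.75 F mean [ 0.26 -0.22 -0.15] sd [0.67 0.54 0.84] T [-0.007  0.156  0.015] z 0.07589 loc 0.0 -0.0869
```

View pics/b27.png

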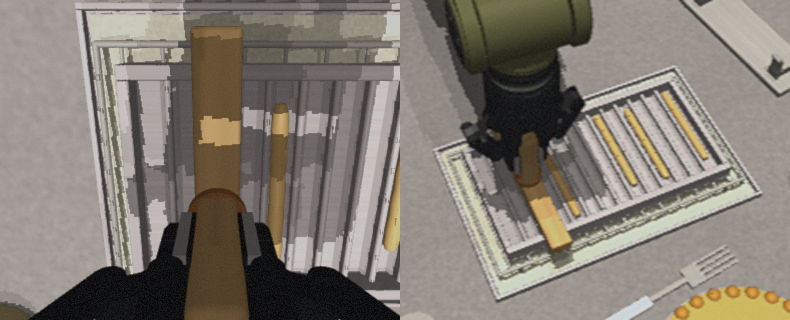

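>>> send_rows --pt "0 0 -0.15 0 0 0 0" --pt "0 0 -0.3 0 0 0 0" --pt "0 0 -0.45 0 0 0 0" --pt "0 0 -0.6 0 0 0 0" --pt "0 0 -0.75 0 0 0 0"

```text
t: 29.22
ee_pos: [0.5781, -0.0639, 0.0759]
eef_rot: [[0.001, 0.096, 0.995], [-0.0, 0.995, -0.096], [-1.0, 0.0, 0.001]]
ft_force: [0.1, 0.5, 0.1]
opening: 0.02
```

```bash
python3 -c "
from h import *
st(2)"
```

```text
t 29.27 F mean [-0.19  0.38 -0.12] sd [0.34 0.09 0.21] T [ 0.127  0.093 -0.068] z 0.07585 loc 0.0 -0.0944
```

>>> send_rows --pt "0 0 -0.15 0 0 0 0" --pt "0 0 -0.3 0 0 0 0" --pt "0 0 -0.45 0 0 0 0" --pt "0 0 -0.6 0 0 0 0" --pt "0 0 -0.75 0 0 0 0"

```text
t: 29.73
ee_pos: [0.5774, -0.0714, 0.0759]
eef_rot: [[0.001, 0.096, 0.995], [-0.0, 0.995, -0.096], [-1.0, 0.0, 0.001]]
ft_force: [-0.3, 0.1, -1.2]
opening: 0.0196
```

```bash
python3 -c "
from h import *
two(28)"
```

```text
t 29.73 F mean [-0.29  0.15 -1.24] sd [0. 0. 0.] T [ 0.117  0.061 -0.031] z 0.07588 loc 0.0 -0.1017
t 29.83 F mean [ 0.31 -0.45  0.08] sd [0.61 0.86 0.25] T [-0.01   0.143 -0.006] z 0.07589 loc 0.0 -0.1019
```

View pics/b28.png

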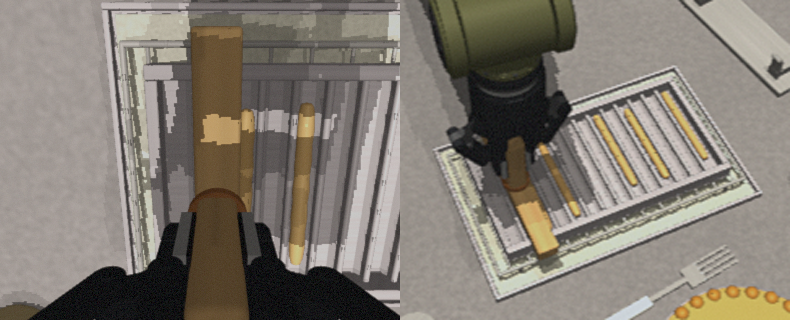

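Stick 4 is coming out behind as well. Now the last 22 mm.

>>> send_rows --pt "0 0 -0.2 0 0 0 0" --pt "0 0 -0.4 0 0 0 0" --pt "0 0 -0.6 0 0 0 0" --pt "0 0 -0.8 0 0 0 0" --pt "0 0 -1.0 0 0 0 0"

```text
t: 30.3
ee_pos: [0.5764, -0.0814, 0.0759]
eef_rot: [[0.001, 0.096, 0.995], [-0.0, 0.995, -0.096], [-1.0, 0.0, 0.001]]
ft_force: [1.4, 1.0, -0.6]
opening: 0.0197
```

```bash
python3 -c "
from h import *
st(2)"
```

```text
t 30.35 F mean [ 0.88  0.62 -0.38] sd [0.56 0.38 0.21] T [ 0.093  0.109 -0.043] z 0.0759 loc 0.0001 -0.112
```

>>> send_rows --pt "0 0 -0.2 0 0 0 0" --pt "0 0 -0.4 0 0 0 0" --pt "0 0 -0.6 0 0 0 0" --pt "0 0 -0.8 0 0 0 0" --pt "0 0 -1.0 0 0 0 0"

```text
t: 30.82
ee_pos: [0.5755, -0.0913, 0.0759]
eef_rot: [[0.001, 0.096, 0.995], [-0.0, 0.995, -0.096], [-1.0, 0.0, 0.001]]
ft_force: [1.2, 0.9, 0.1]
opening: 0.0193
```

>>> send_rows --pt "0 0 -0.1 0 0 0 0" --pt "0 0 -0.2 0 0 0 0" --pt "0 0 -0.2 0 0 0 0"

```text
t: 31.07
ee_pos: [0.5753, -0.0934, 0.0759]
eef_rot: [[0.001, 0.096, 0.995], [-0.0, 0.995, -0.096], [-1.0, -0.0, 0.001]]
ft_force: [0.4, -1.1, 0.5]
opening: 0.0191
```

```bash
python3 -c "
from h import *
two(29)"
```

```text
t 31.07 F mean [ 0.35 -1.05  0.54] sd [0. 0. 0.] T [-0.149  0.146  0.024] z 0.07588 loc 0.0 -0.1238
t 31.17 F mean [-0.06 -1.28 -0.15] sd [0.54 0.07 0.6 ] T [-0.162  0.13   0.047] z 0.07588 loc 0.0 -0.1238
```

View pics/b29.png

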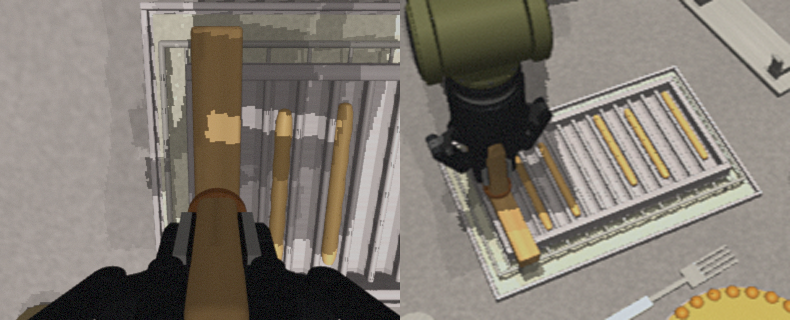

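At the far end (local y = -0.124). Lifting straight up.

>>> send_rows --pt "0 -0.3 0 0 0 0 0" --pt "0 -1.5 0 0 0 0 0" --pt "0 -3.5 0 0 0 0 0" --pt "0 -5.5 0 0 0 0 0" --pt "0 -7 0 0 0 0 0"

```text
t: 31.63
ee_pos: [0.5756, -0.0931, 0.1485]
eef_rot: [[0.003, 0.096, 0.995], [-0.0, 0.995, -0.096], [-1.0, -0.0, 0.003]]
ft_force: [0.8, -0.1, -1.7]
opening: 0.0192
```

```bash
python3 -c "
from h import *
row([0.4919,0.3225,0.1485],93.39)"
```

```text
shift cm [-4.000e-02  4.057e+01 -1.230e+01] rot [-0.155  0.003  0.   ] t 31.63 F [ 0.83 -0.06 -1.67] pos [ 0.5756 -0.0931  0.1485] yaw 84.52 op 0.0192
```

>>> send_rows --pt "0 0 3 -0.9 -0.03 0.001 0" --pt "0 0 6.5 -2 -0.06 0.001 0" --pt "0 0 10 -3 -0.09 0.001 0" --pt "0 0 13.5 -4.1 -0.12 0.001 0" --pt "0 0 17 -5.2 -0.155 0.001 0"

```text
t: 32.05
ee_pos: [0.5392, 0.0827, 0.1469]
eef_rot: [[0.001, -0.06, 0.998], [0.0, 0.998, 0.06], [-1.0, 0.0, 0.001]]
ft_force: [1.2, 0.4, -2.1]
opening: 0.0195
```

```bash
python3 -c "
from h import *
row([0.4919,0.3225,0.1485],93.39)"
```

```text
shift cm [-0.16 24.23 -3.28] rot [ 0.001  0.001 -0.   ] t 32.05 F [ 1.22  0.43 -2.1 ] pos [0.5392 0.0827 0.1469] yaw 93.46 op 0.0195
```

>>> send_rows --pt "0 0 4 -0.5 0 0 0" --pt "0 0 8 -1.1 0 0 0" --pt "0 0 12 -1.6 0 0 0" --pt "0 0 16 -2.2 0 0 0" --pt "0 0 20 -2.8 0 0 0"

```text
t: 32.47
ee_pos: [0.4992, 0.2811, 0.147]
eef_rot: [[0.001, -0.059, 0.998], [0.0, 0.998, 0.059], [-1.0, 0.0, 0.001]]
ft_force: [1.3, -0.0, -1.4]
opening: 0.0192
```

>>> send_rows --pt "0 0 2 -0.3 0 0 0" --pt "0 0 4.2 -0.5 0 0 0" --pt "0 0 4.2 -0.5 0 0 0" --pt "0 0 4.2 -0.5 0 0 0" --pt "0 0 4.2 -0.5 0 0 0"

```text
t: 32.88
ee_pos: [0.4925, 0.3203, 0.1463]
eef_rot: [[0.0, -0.059, 0.998], [-0.0, 0.998, 0.059], [-1.0, -0.0, 0.0]]
ft_force: [-0.0, -0.0, -1.4]
opening: 0.0192
```

```bash
python3 - <<'E'
from h import *
row([0.4919,0.3225,0.1485],93.39)
p,d=viewer.camera('top');cv2.imwrite('pics/top2.png',p[:,:,::-1]);cv2.imwrite('pics/t2z.png',cv2.resize(p[145:260,262:422,::-1],None,fx=5,fy=5,interpolation=cv2.INTER_CUBIC))
s=manip.sense();p,d=viewer.camera('wrist');cv2.imwrite('pics/w30.png',p[:,:,::-1]);np.savez('pics/w30.npz',d=d,R=s['eef_rot'],p=s['ee_pos'])
row([0.4919,0.3225,0.1485],93.39)
E
```

```text
shift cm [-0.22  0.22 -0.05] rot [0. 0. 0.] t 32.88 F [-0.   -0.02 -1.37] pos [0.4925 0.3203 0.1463] yaw 93.39 op 0.0192
shift cm [-0.23  0.27 -0.07] rot [-0.001  0.     0.   ] t 32.98 F [-0.58 -0.07 -1.45] pos [0.4928 0.3199 0.1462] yaw 93.33 op 0.0193
```

View pics/t2z.png

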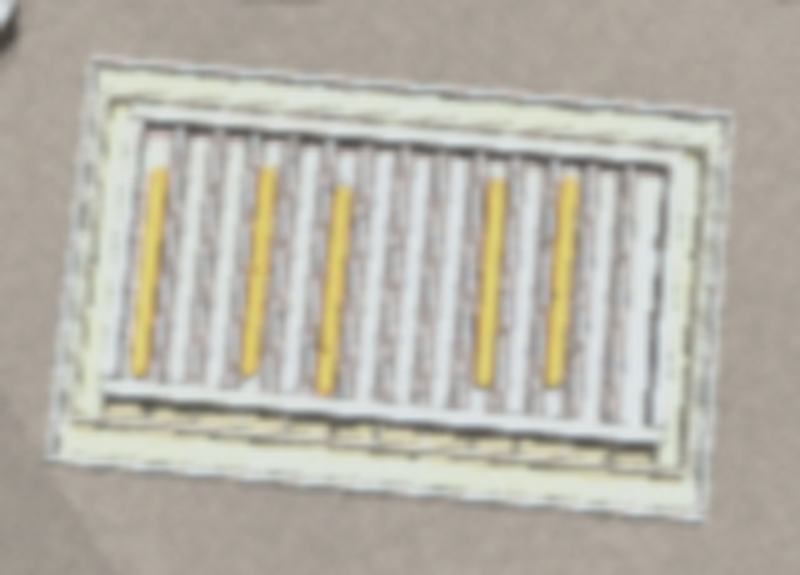

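View pics/w30.png

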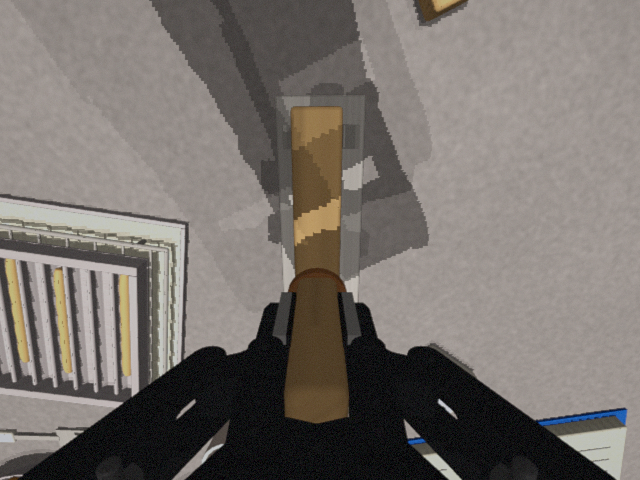

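All five sticks lie in separate flutes: in the top crop at x ≈ 150, 260, 335, 490 and 562. The head sits in the hand just as it did at pick-up. Now I'll align and lower it into the rest.

>>> send_rows --pt "0 0 0.24 -0.08 0 0 0" --pt "0 0 0.24 -0.08 0 0 0" --pt "0 0 0.24 -0.08 0 0 0" --pt "0 2 0.24 -0.08 0 0 0" --pt "0 4 0.24 -0.08 0 0 0"

```text
t: 33.4
ee_pos: [0.4921, 0.3231, 0.1064]
eef_rot: [[0.002, -0.059, 0.998], [0.001, 0.998, 0.059], [-1.0, 0.001, 0.002]]
ft_force: [0.4, 0.9, -2.0]
opening: 0.0191
```

>>> send_rows --pt "0 0 0 0 0 0 0" --pt "0 0 0 0 0 0 0" --pt "0 0 0 0 0 0 0"

```text
t: 33.65
ee_pos: [0.492, 0.3232, 0.1069]
eef_rot: [[0.001, -0.059, 0.998], [0.0, 0.998, 0.059], [-1.0, 0.0, 0.001]]
ft_force: [-0.4, -0.0, -1.6]
opening: 0.0191
```

```bash
python3 -c "
from h import *
row([0.4919,0.3225,0.0604],93.39);st(4,save='pics/w31.png')"
```

```text
shift cm [ 4.65 -0.07 -0.02] rot [-0.     0.001 -0.   ] t 33.65 F [-0.36 -0.02 -1.59] pos [0.492  0.3232 0.1069] yaw 93.39 op 0.0191
t 33.8 F mean [-0.16  0.11 -1.94] sd [0.36 0.08 0.23] T [-0.013  0.003 -0.031] z 0.1071 loc -0.1228 0.2829
```

View pics/w31.png

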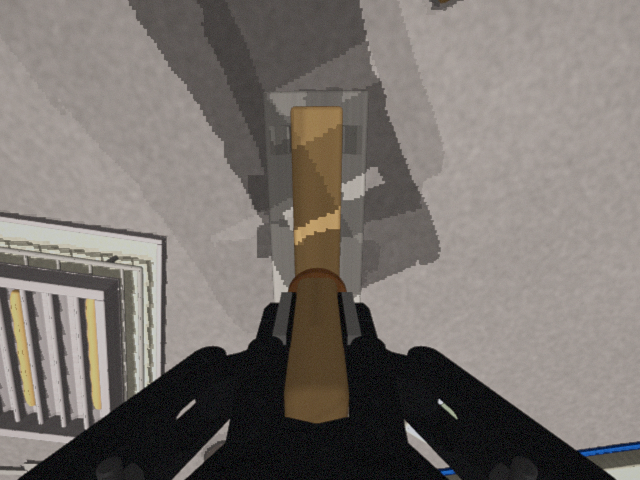

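The head sits centred between the cheeks. Lowering.

>>> send_rows --pt "0 0.8 -0.07 0 0 0 0" --pt "0 1.6 -0.07 0 0 0 0" --pt "0 2.4 -0.07 0 0 0 0" --pt "0 3.2 -0.07 0 0 0 0" --pt "0 4.0 -0.07 0 0 0 0"

```text
t: 34.27
ee_pos: [0.4913, 0.3222, 0.0645]
eef_rot: [[-0.001, -0.059, 0.998], [-0.0, 0.998, 0.059], [-1.0, -0.0, -0.001]]
ft_force: [0.7, 0.5, -1.4]
opening: 0.0191
```

```bash
python3 -c "
from h import *
row([0.4919,0.3225,0.0604],93.39);st(3)"
```

```text
shift cm [0.41 0.02 0.06] rot [ 0.    -0.001  0.   ] t 34.27 F [ 0.67  0.52 -1.38] pos [0.4913 0.3222 0.0645] yaw 93.39 op 0.0191
t 34.37 F mean [ 0.01 -0.3  -2.54] sd [0.52 0.63 1.17] T [-0.036  0.031  0.004] z 0.06382 loc -0.1237 0.2816
```

>>> send_rows --pt "0 0.1 0 0 0 0 0" --pt "0 0.2 0 0 0 0 0" --pt "0 0.25 0 0 0 0 0" --pt "0 0.25 0 0 0 0 0"

```text
t: 34.75
ee_pos: [0.4916, 0.3224, 0.0635]
eef_rot: [[0.0, -0.059, 0.998], [0.0, 0.998, 0.059], [-1.0, 0.0, 0.0]]
ft_force: [0.5, 0.5, -2.4]
opening: 0.0192
```

```bash
python3 -c "
from h import *
st(4)"
```

```text
t 34.9 F mean [ 0.72  0.18 -1.91] sd [0.64 0.42 0.78] T [ 0.011 -0.022  0.024] z 0.0635 loc -0.1231 0.282
```

>>> send_rows --pt "0 0.1 0 0 0 0 0" --pt "0 0.2 0 0 0 0 0" --pt "0 0.27 0 0 0 0 0" --pt "0 0.27 0 0 0 0 0"

```text
t: 35.28
ee_pos: [0.4915, 0.3223, 0.0605]
eef_rot: [[-0.0, -0.059, 0.998], [-0.0, 0.998, 0.059], [-1.0, -0.0, -0.0]]
ft_force: [0.0, -0.0, -2.8]
opening: 0.0192
```

```bash
python3 -c "
from h import *
st(4)"
```

```text
t 35.43 F mean [ 0.27  0.08 -2.26] sd [0.29 0.45 0.35] T [ 0.008  0.015 -0.015] z 0.06053 loc -0.1231 0.2819
```

>>> send_rows --pt "0 0.05 0 0 0 0 0" --pt "0 0.08 0 0 0 0 0" --pt "0 0.08 0 0 0 0 0"

```text
t: 35.73
ee_pos: [0.4916, 0.3224, 0.0603]
eef_rot: [[0.0, -0.059, 0.998], [-0.0, 0.998, 0.059], [-1.0, -0.0, 0.0]]
ft_force: [-3.0, -2.0, 4.8]
opening: 0.0196
```

```bash
python3 -c "
from h import *
st(4)"
```

```text
t 35.88 F mean [-2.88 -1.46  5.41] sd [0.19 0.72 0.67] T [-0.343  0.472  0.021] z 0.06036 loc -0.1231 0.282
```

Seated at z = 0.0603, matching pick-up. I'll relax the pressing force and open.

>>> send_rows --pt "0 -0.06 0 0 0 0 0" --pt "0 -0.06 0 0 0 0 0" --pt "0.3 -0.06 0 0 0 0 0" --pt "0.6 -0.06 0 0 0 0 0" --pt "1 -0.06 0 0 0 0 0"

```text
t: 36.35
ee_pos: [0.4916, 0.3224, 0.0604]
eef_rot: [[0.0, -0.059, 0.998], [0.0, 0.998, 0.059], [-1.0, 0.0, 0.0]]
ft_force: [0.0, 0.4, 1.2]
opening: 0.0487
```

>>> send_rows --pt "1 0 0 0 0 0 0" --pt "1 0 0 0 0 0 0" --pt "1 0 0 0 0 0 0" --pt "1 0 0 0 0 0 0" --pt "1 0 0 0 0 0 0"

```text
t: 36.77
ee_pos: [0.4916, 0.3224, 0.0604]
eef_rot: [[0.0, -0.059, 0.998], [-0.0, 0.998, 0.059], [-1.0, -0.0, 0.0]]
ft_force: [0.3, 0.5, -1.0]
opening: 0.0855
```

```bash
python3 -c "
from h import *
st(2,save='pics/w32.png');row([0.4919,0.3225,0.0604],93.39)"
```

```text
t 36.82 F mean [ 0.21  0.27 -0.35] sd [0.05 0.26 0.66] T [ 0.01  -0.011  0.02 ] z 0.06043 loc -0.1231 0.2819
shift cm [0.   0.01 0.03] rot [0. 0. 0.] t 36.87 F [ 0.23 -0.5  -0.58] pos [0.4916 0.3223 0.0604] yaw 93.39 op 0.0855
```

View pics/w32.png

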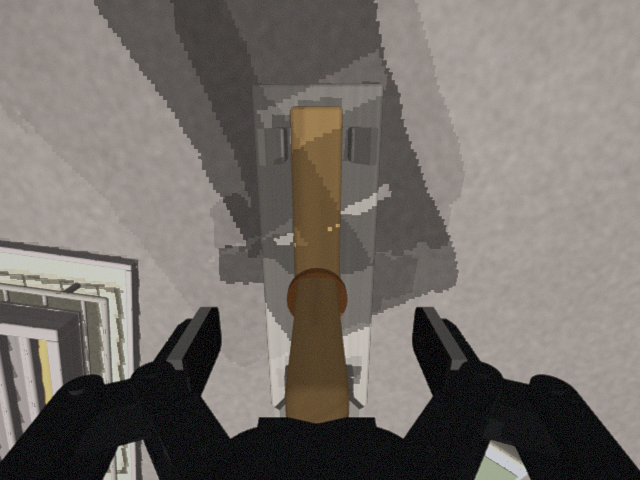

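The jaws are open and the rake stands seated. Retreating upward.

>>> send_rows --pt "1 -3 0 0 0 0 0" --pt "1 -7 0 0 0 0 0" --pt "1 -11 0 0 0 0 0" --pt "1 -15 0 0 0 0 0" --pt "1 -18 0 0 0 0 0"

```text
t: 37.28
ee_pos: [0.4917, 0.3225, 0.2442]
eef_rot: [[0.003, -0.059, 0.998], [0.001, 0.998, 0.059], [-1.0, 0.001, 0.003]]
ft_force: [-0.1, -0.0, -0.2]
opening: 0.0851
```

>>> send_rows --pt "1 0 0 -8 0 0 0" --pt "1 0 0 -8 0 0 0" --pt "1 0 0 -8 0 0 0" --pt "1 0 0 -8 0 0 0" --pt "1 0 0 -8 0 0 0"

```text
t: 37.7
ee_pos: [0.412, 0.3178, 0.2408]
eef_rot: [[0.001, -0.059, 0.998], [0.0, 0.998, 0.059], [-1.0, 0.0, 0.001]]
ft_force: [-0.2, -1.1, 0.1]
opening: 0.0856
```

```bash
python3 - <<'E'
from h import *
st(1)
s=manip.sense();p,d=viewer.camera('wrist');cv2.imwrite('pics/w33.png',p[:,:,::-1]);W=deproj('wrist',d,(s['eef_rot'],s['ee_pos']))
hsv=cv2.cvtColor(p,cv2.COLOR_RGB2HSV);w=(hsv[...,1]>100)
x=np.abs(W[...,0]-.493)<.1;x&=np.abs(W[...,1]-.323)<.03
h=w&x&(W[...,2]>.03)&(W[...,2]<.05);t=w&x&(W[...,2]>.115)&(W[...,2]<.135)
print('head z',np.median(W[h][:,2]),'ends z',[np.median(W[h&(W[...,0]<.43)][:,2]),np.median(W[h&(W[...,0]>.55)][:,2])],'top',np.median(W[t],0),cv2.minAreaRect(W[h][:,:2].astype(np.float32)))
p,d=viewer.camera('scene');cv2.imwrite('pics/s33.png',p[:,:,::-1])
p,d=viewer.camera('top');cv2.imwrite('pics/top33.png',p[:,:,::-1])
hsv=cv2.cvtColor(p,cv2.COLOR_RGB2HSV);y=(hsv[...,1]>110);m=np.zeros_like(y);m[145:260,262:422]=1
n,l=cv2.connectedComponents((y&m).astype(np.uint8))
for i in range(1,n):
    k=l==i
    if k.sum()>20:
        P=ray('top',np.argwhere(k)[:,::-1],.029)[:,:2];a=(P-C)@np.c_[EX,EY];vx,vy,_,_=cv2.fitLine(a.astype(np.float32),2,0,.01,.01).ravel();print('stick loc',a.mean(0).round(4),'ang',np.degrees(np.arctan(vy/vx)).round(1))
E
```

```text
t 37.7 F mean [-0.16 -1.11  0.14] sd [0. 0. 0.] T [-0.001  0.008 -0.004] z 0.24081 loc -0.2019 0.2698
head z 0.04020872398130512 ends z [np.float64(0.04001686860559364), np.float64(0.0401187125172352)] top [0.49034424 0.32254379 0.12337191] ((0.49329590797424316, 0.32244715094566345), (0.18904921412467957, 0.029815182089805603), 2.787285089492798)
stick loc [-0.0088  0.1186] ang -0.2
stick loc [-0.0028  0.0646] ang -0.0
stick loc [-0.0094  0.0262] ang -0.2
stick loc [ 0.0036 -0.0513] ang 1.2
stick loc [ 0.0078 -0.0869] ang -0.3
```

View pics/s33.png

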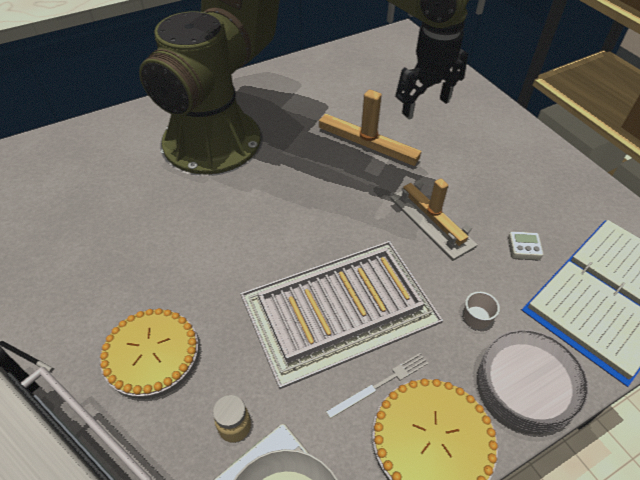

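The rake is level in its rest (head top 40 mm, handle top 123 mm). Stick 3 reads 1.2° off, so I'll check it from above the pan with the wrist camera, keeping clear.

```bash
python3 -c "
from h import *
row([0.50,0.0,0.26],84.5)"
```

```text
shift cm [ -1.98 -32.21   6.89] rot [ 0.155 -0.     0.   ] t 37.9 F [-0.47 -0.47 -0.27] pos [0.4124 0.3176 0.2401] yaw 93.35 op 0.0855
```

>>> send_rows --pt "1 -2 -32.2 6.9 0.155 0 0" --pt "1 -2 -32.2 6.9 0.155 0 0" --pt "1 -2 -32.2 6.9 0.155 0 0" --pt "1 -2 -32.2 6.9 0.155 0 0" --pt "1 -2 -32.2 6.9 0.155 0 0"

```text
t: 38.32
ee_pos: [0.4677, 0.1151, 0.2531]
eef_rot: [[-0.0, 0.096, 0.995], [-0.0, 0.995, -0.096], [-1.0, -0.0, -0.0]]
ft_force: [1.3, 0.7, 1.1]
opening: 0.0854
```

```bash
python3 -c "
from h import *
row([0.50,0.0,0.26],84.5)"
```

```text
shift cm [ -0.69 -11.15   4.31] rot [ 0. -0.  0.] t 38.32 F [1.31 0.66 1.09] pos [0.4677 0.1151 0.2531] yaw 84.51 op 0.0854
```

>>> send_rows --pt "1 -0.7 -11.1 4.3 0 0 0" --pt "1 -0.7 -11.1 4.3 0 0 0" --pt "1 -0.7 -11.1 4.3 0 0 0" --pt "1 -0.7 -11.1 4.3 0 0 0" --pt "1 -0.7 -11.1 4.3 0 0 0"

```text
t: 38.73
ee_pos: [0.4999, 0.0009, 0.2597]
eef_rot: [[-0.001, 0.099, 0.995], [-0.0, 0.995, -0.099], [-1.0, -0.0, -0.001]]
ft_force: [0.6, 0.8, 0.1]
opening: 0.0854
```

```bash
python3 - <<'E'
from h import *
st(1)
s=manip.sense();p,d=viewer.camera('wrist');cv2.imwrite('pics/w34.png',p[:,:,::-1]);W=deproj('wrist',d,(s['eef_rot'],s['ee_pos']))
hsv=cv2.cvtColor(p,cv2.COLOR_RGB2HSV);a=(W[...,:2]-C)@np.c_[EX,EY]
m=(hsv[...,1]>80)&(np.abs(a[...,0])<.068)&(np.abs(a[...,1])<.134)&(W[...,2]>.01)
n,l=cv2.connectedComponents(m.astype(np.uint8))
for i in range(1,n):
    k=l==i
    if k.sum()>100:
        vx,vy,_,_=cv2.fitLine(a[k].astype(np.float32),2,0,.01,.01).ravel()
        lo=k&(a[...,0]<-.02);hi=k&(a[...,0]>.02)
        print(k.sum(),a[k].mean(0).round(4),'x',a[k][:,0].min().round(3),a[k][:,0].max().round(3),'ang',np.degrees(np.arctan(vy/vx)).round(2),'topz',[np.percentile(W[q][:,2],85).round(4) for q in (lo,hi) if q.any()])
E
```

```text
t 38.73 F mean [0.64 0.85 0.12] sd [0. 0. 0.] T [ 0.048 -0.033 -0.061] z 0.25971 loc -0.084 -0.0372
655 [-0.0125  0.0283] x -0.063 0.045 ang -0.08 topz [np.float64(0.0293), np.float64(0.029)]
662 [-0.0106  0.1214] x -0.062 0.046 ang -0.02 topz [np.float64(0.0291), np.float64(0.0292)]
677 [-0.0054  0.067 ] x -0.057 0.051 ang 0.06 topz [np.float64(0.0294), np.float64(0.0293)]
635 [-0.0021 -0.0493] x -0.052 0.055 ang 0.79 topz [np.float64(0.029), np.float64(0.0295)]
608 [ 0.0017 -0.0844] x -0.049 0.058 ang 0.0 topz [np.float64(0.0295), np.float64(0.0295)]
```

View pics/w34.png

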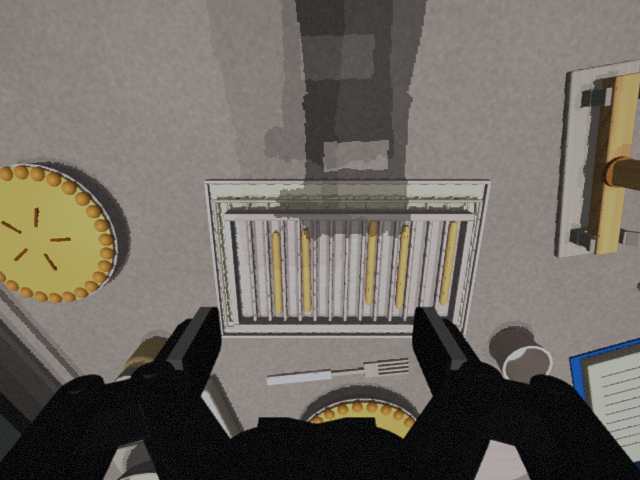

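All five stick tops read 29.0–29.5 mm along their length, the same as stick E, so they are all fully down in separate flutes. Handing in.

```bash
python3 -c "
from h import *
print(order.finish_job())"
```

```text
the job is handed in; nothing more can be done
None
```

I took the rake from its rest, felt for the rims, and drew it across the ridges to the other end. I then put it back in its rest and handed the job in at about 39 s. No verdict was reported.

**Sticks:** In the last wrist view, all five sticks lie in separate flutes, with tops at 29.0–29.5 mm like stick E. The largest angle off the flute is 0.8° (the top camera made the same stick 1.2°).

**Rake:** It stands upright and level in its rest, head top at 40 mm and handle top at 123 mm. That is within about 1–2 mm of where I found it. The other things on the bench look untouched.

**Forces:** The load on the rims was mostly 1–3 N. One stick caught against its neighbour and the load briefly rose to about 7 N, perhaps slightly more between readings. I eased off and backed up about 3 mm. The rake then barely touched the rims for about 1–2 mm of the stroke before I lowered it again.

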